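# Load the warming cabinet with the pull hook

### The arm

A 6-joint arm with a two-finger parallel gripper is mounted at the origin on a cart in front of the work surface, level with it; the furniture and walls round the work are solid. World frame = base frame: x ahead of the robot, y to its left, z up, the work surface at z = 0. Lengths are in m, angles in degrees, forces in N, time in s.
With the tool pointing down it reaches from about 0.4 to 0.825 m from the base axis. Payload 7 kg.
Tool frame: the origin (TCP) lies midway between the tips of the shut fingers; the grasp point (between the pads) lies r.hold_point_z behind it (r.hold_point_z is the distance from the TCP to the grasp point, in m); z points along the fingers, x is the direction in which the jaws open and shut, and the axes are right-handed (so a half turn about z gives the same grasp; the last joint's range is limited). The gripper opens to 88 mm and grips with 3 to 60 N. Pads are 19 mm wide; open, the fingers measure 130 mm over their backs; the gripper's body (78 mm by 193 mm) begins 47 mm behind the grasp point.
Start: joints at [-53.623, 20.546, 0.682, 0, -70.136, -16.507], TCP at [0.229, -0.635, 0.227] pointing down, gripper open.
Joint ranges: [-176.03, 176.03], [-82.01, 121.73], [-58.28, 71.71], [-173.87, 95.51], [-174.79, -0.11], [-173.66, 173.66]. Speed limits (degrees/s): [136.94, 136.94, 172.46, 180, 180, 180].

### API

Orientations are given as [roll, pitch, yaw] about the fixed x, y, z axes, in that order (R = Rz(yaw) Ry(pitch) Rx(roll)).
In Python, from plant import get_state, viewer, close_job, r gives the robot as it stands.
- The arm moves only by the tool apply_moves, never from a script. Its argument "plan" is a list of rows, each a list of 3 entries, a list of its own where there are three numbers: the closure in counts, from 0 (fully open) to 255 (shut), then the shift along the tool's x, y, z in units of 50 mm (1.0 is 50 mm), then the turn about the tool's z in units of 6 degrees (1.0 is 6 degrees). A call has 1 to 12 rows; each row shifts and turns the commanded pose from where the row before left it, along the tool's axes as they then stand; what a row does not reach is not made up. A row lasts 1/8 s, in which the tool goes at most 62.5 mm and 10.7 degrees, less where a joint would pass 70% of its speed; a pose out of reach is approached as far as the arm can. A call is refused whole if a number of a shift passes 1 or a number of a turn 1, either way. A call with a gripper value outside its range is refused whole. The fingers move at their own pace and stop on an object; "squeeze" is the grip in N (left out, the last holds). Time passes only in rows, so rows that do not move let the fingers close. It gives the time, the measured TCP pose, the force and the opening at its end, in the units of the state.
- get_state(): the state, without advancing time (a new reading comes with each control period).
- viewer.capture(name): name is "side" or "top"; returns a dict with "frame" (420x560x3 uint8, blue, green, red), "K" (3x3 intrinsics, pixels), "D" ([k1, k2, p1, p2, k3] as OpenCV has them; the pictures are not rectified), "R" (3x3) and "t" (3): a world point X has camera coordinates R X + t. Camera axes: x right, y down, z forward; pixel columns grow to the right and rows downward; lengths in m; the calibration is good to about 2 mm. A picture is of the moment at which its call begins. There is no depth.
- close_job(): hands the job in, once; it reports no verdict.
The state is a dict: "time_s": time; "joints": joint angles; "qd": joint speeds; "joint_torque": joint torques, N m; "tcp_pos": TCP position; "eef_rot": TCP orientation; "contact_force": force on the tool from outside, world axes, zero at the start; "moment": the same for the moment, N m; "gripper_width": finger opening in m.
Only numpy, scipy, OpenCV 4.12 (cv2) and the standard library are available. Lean on these libraries where they do the work, as an engineer would, in place of code of your own. Each camera call takes 0.05 s, during which the arm holds its last target.

### The job

Put the glass of wax chips into the small warming cabinet: pick up the pull hook from its rest, drop its bill into the finger hole of the cabinet's sliding tray and draw the tray all the way out with the hook (not with the fingers), then lay the hook back in the notches of its rest. Only then set the glass upright in the tray, let go, and push the tray fully home. Do not drop or tip the glass, and leave the other things on the bench where they are.

Things in the scene. Friction and masses are not known exactly. Their poses are not given: they have to be found in the camera images.
- tray (a joint): how far the aluminium tray is drawn out of the open-fronted plywood cabinet (150 deep x 144 wide x 130 high mm, fixed to the table, at varying yaw, its front roughly to the robot), in m: 0 fully home, 0.12 fully out at the stop; starts up to 0.015 open. 1.5 N of friction and light damping; it stays where it is left and cannot come off.
- tray_hole (a point): centre of the finger hole, a vertical through hole 29 mm in diameter, at the top face of the tray's flat front tab (40 mm above the table). Its -x axis points the way the tray slides out, x straight into the cabinet, z up. The tab is 54 wide (y), 6 thick, 55 long; hole centre 27.5 mm in front of the tray's front panel. Tray home: 27.5 mm in front of the cabinet's front face.
- tray_lip (a point): middle of the turned-down lip at the tab's front edge, where the tray is pushed home with shut fingers: front face 54 wide, from 24 to 40 mm above the table (this point at 32), 27.5 mm in front of the hole's centre. Axes as tray_hole's. Tray home: 55 mm in front of the cabinet's front face.
- tray_floor (a point): centre of the tray's inner floor, 30 mm above the table, 83.5 mm behind the hole (+x). Axes as tray_hole's. The inside is 100 x 100 mm; side and back walls stand 15 mm above the floor, the front panel 22 mm. Fully out, it is 64 mm in front of the cabinet's front face; room above the floor inside the cabinet: 88 mm.
- hook: pull hook, 144 mm long, 0.12 kg (varies): dark wooden handle 100 long (x) x 16 wide (y) x 20 high (z) mm, from its +x end a 9 mm steel rod runs on along x to 90 mm from the origin and then turns down (the bill). Origin: centre of the handle. It lies level in its rest with the handle 70 mm above the table (origin) and the bill hanging down; grasp the handle's middle from above.
- hook_tip (a point): lower end of the hook's bill: in the hook's frame 90 mm along +x and 42.5 mm below the origin. The bill is a 9 mm round bar.
- rest: wooden rest for the hook, fixed to the table: base 100 (x) x 56 (y) x 10 mm, two posts 12 mm thick 35 mm either side of the middle along x (58 mm free between them), each with a notch open upward: seat 60 mm above the table, about 25 mm wide, flaring to about 38 mm at 78 mm height. Origin: centre of its underside; the handle lies along its x, bill at +x.
- glass_jar: round clear glass heaped with wax chips, 58 mm in diameter, 72 high, 0.14 kg (varies), standing upright on the table. Origin: centre of its underside. Grasp round the wall from above.
- wick_spool: bystander: wooden spool of wick, 60 mm in diameter, 68 high, standing; origin at its underside
- masking_tape: bystander: roll of tape, 102 mm in diameter, 25 high, lying flat; origin at its underside
- marker: bystander: marker pen, 135 mm long, 16 high, lying; origin at its underside
- thermometer: bystander: dial thermometer, 143 mm long, 10 high, lying; origin at its underside
There are look-alikes about, which are no part of the job. What is shaped like the glass_jar but green is not meant.

How it is judged (in metres and radians):
On the way, in this order (a step that is already met when the one before it is completed fails the run):
1. the hook's bill is down in the finger hole while the tray is still in (horizontal distance between hook_tip and tray_hole below 0.018 m and z of hook_tip in the frame of tray_hole below -0.003 m and value of joint tray below 0.03 m), for 0.05 s.
2. the tray is drawn out at least 100 of its 120 mm, the bill still in the hole and the fingers not touching the tray (horizontal distance between hook_tip and tray_hole below 0.018 m and z of hook_tip in the frame of tray_hole below -0.003 m and value of joint tray above 0.1 m and contact force between the fingers and tray below 0.3 N), for 0.05 s.
3. the hook lies released in the notches of its rest, the tray still out (x of hook in the frame of rest between -0.03 and 0.03 m and y of hook in the frame of rest between -0.012 and 0.012 m and z of hook in the frame of rest between 0.065 and 0.076 m and angle between hook's own z axis and vertical below 0.15 rad and linear speed of hook below 0.05 m/s and contact force between the fingers and hook below 0.1 N and value of joint tray above 0.08 m), for 0.2 s.
4. the glass stands upright and released on the floor of the drawn-out tray (x of glass_jar in the frame of tray_floor between -0.03 and 0.03 m and y of glass_jar in the frame of tray_floor between -0.03 and 0.03 m and z of glass_jar in the frame of tray_floor below 0.006 m and angle between glass_jar's own z axis and vertical below 0.12 rad and contact force between the fingers and glass_jar below 0.1 N and value of joint tray above 0.06 m and linear speed of glass_jar below 0.06 m/s), for 0.2 s.
At the end, for the whole second after the job is handed in: The tray is home to within 6 mm, the glass stands upright (within 7 degrees) on the tray's floor inside its walls, released and at rest, and the hook lies level and released in the notches of its rest (its middle within 30 mm of the rest's middle along it) (value of joint tray below 0.006 m and x of glass_jar in the frame of tray_floor between -0.03 and 0.03 m and y of glass_jar in the frame of tray_floor between -0.03 and 0.03 m and z of glass_jar in the frame of tray_floor below 0.006 m and angle between glass_jar's own z axis and vertical below 0.12 rad and contact force between the fingers and glass_jar below 0.1 N and linear speed of glass_jar below 0.03 m/s and x of hook in the frame of rest between -0.03 and 0.03 m and y of hook in the frame of rest between -0.012 and 0.012 m and z of hook in the frame of rest between 0.065 and 0.076 m and angle between hook's own z axis and vertical below 0.15 rad and linear speed of hook below 0.05 m/s and contact force between the fingers and hook below 0.1 N); the robot touches nothing.
It fails at once if the glass is tipped beyond 45 degrees (angle between glass_jar's own z axis and vertical above 0.8 rad).
It fails at once if the glass is dropped or flung (faster than 1 m/s) (linear speed of glass_jar above 1 m/s).
It fails at once if a bystander is moved by more than 40 mm (distance of any of wick_spool, masking_tape, marker, thermometer from where it was at the start of the episode above 0.04 m).
It also fails if it takes over 67 s, if anything falls off the work surface, if the arm or the gripper's body presses on something with over 40 N, if the wrist force passes 120 N, or if a joint passes its speed limit or range.

## Working session

There is one attempt and no reset: what is moved stays moved. The work goes in short steps, Python scripts to look and compute and a tool call to move; the robot and the scene stay as the last step left them, time stands still between calls to the robot, and variables do not carry over. Pictures are saved under pics/ and viewed, and the job is handed in when it is done.

Besides the shell and the picture viewer there is one more tool, called after "Emit:" as name(argument=value, ...) on one line, values as JSON. apply_moves: Moves the arm, as the interface text tells. Its arguments: {"type":"object","properties":{"plan":{"type":"array","items":{"type":"array"}},"squeeze":{"type":"number"}},"required":["plan"]}

```bash
ls; mkdir -p pics
python3 - <<'E'
from plant import get_state, viewer, r
import cv2
print(get_state()); print(r.hold_point_z)
for n in("side","top"):
    c=viewer.capture(n); cv2.imwrite(f"pics/{n}0.png",c["frame"]); print(n,c["K"],c["D"],c["R"],c["t"])
E
```

```text
pics
{'time_s': 0.0, 'joints': array([-5.36230439e+01,  2.05911715e+01,  6.33198907e-01, -2.04703711e-02,
       -7.01350848e+01, -1.65069659e+01]), 'qd': array([-0.09466367, -0.04404525, -0.04512261,  0.10325792,  0.066475  ,
        0.01662342]), 'joint_torque': array([ 8.41993005e-04, -5.82717955e+01,  2.93066114e+01,  6.99734107e+00,
        6.89045613e-03, -2.41413736e-04]), 'tcp_pos': array([ 0.22923337, -0.6343606 ,  0.22562019]), 'eef_rot': array([-1.79992007e+02, -9.46902157e-02,  1.09863012e+02]), 'contact_force': array([-0.60297943, -0.17177434, -0.92998873]), 'moment': array([ 0.057326  , -0.02746634,  0.01049779]), 'gripper_width': 0.08779420423577909}
0.0188
side [[434.79603093   0.         283.32841032]
 [  0.         434.79603093 206.24026004]
 [  0.           0.           1.        ]] [-0.12594487  0.          0.          0.          0.        ] [[ 0.99975596 -0.00970847 -0.01984367]
 [-0.02205634 -0.38814985 -0.9213323 ]
 [ 0.00124241  0.92154514 -0.38826926]] [-0.57783904  0.14868107  0.89694215]
top [[490.93460846   0.         284.84831893]
 [  0.         490.93460846 208.29730449]
 [  0.           0.           1.        ]] [0.03388263 0.         0.         0.         0.        ] [[ 0.12349594 -0.99233867 -0.00356669]
 [-0.97099598 -0.12009677 -0.20674517]
 [ 0.20473288  0.02899543 -0.97838833]] [0.08586245 0.57027241 1.11315985]
```

View pics/side0.png

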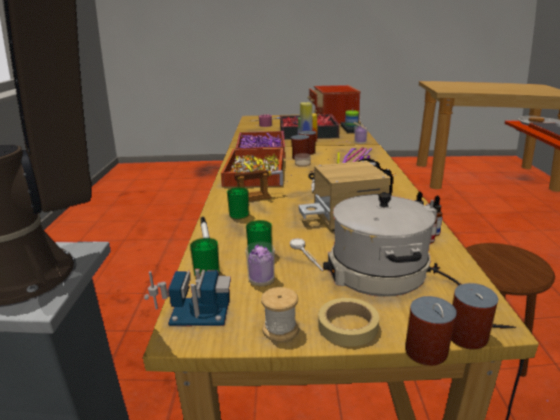

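View pics/top0.png

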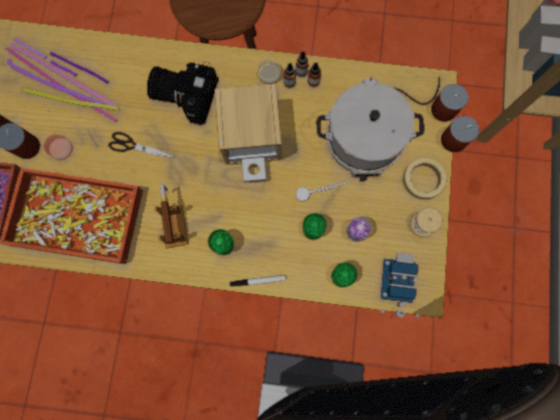

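The top view shows the purple-chip glass at (359,229), with green look-alikes at (314,226), (344,274) and (221,241). The rest with the hook is at (172,218), and the cabinet with its tab and hole is near (254,170). I'll check these in enlarged crops.

```bash
cat > h.py <<'E'
import numpy as np, cv2
from plant import get_state, viewer, r
def ray(c,uv):
    p=cv2.undistortPoints(np.array([[uv]],float),c["K"],np.array(c["D"],float))[0,0]
    R=np.array(c["R"]);t=np.array(c["t"])
    return -R.T@t, R.T@np.array([p[0],p[1],1.])
def atz(c,uv,z):
    o,d=ray(c,uv); return o+d*(z-o[2])/d[2]
def proj(c,X):
    return cv2.projectPoints(np.atleast_2d(np.array(X,float)),cv2.Rodrigues(np.array(c["R"]))[0],np.array(c["t"],float),c["K"],np.array(c["D"],float))[0][:,0]
def tri(c1,u1,c2,u2):
    o1,d1=ray(c1,u1);o2,d2=ray(c2,u2)
    s=np.linalg.lstsq(np.c_[d1,-d2],o2-o1,rcond=None)[0]
    a=o1+d1*s[0];b=o2+d2*s[1]
    return (a+b)/2,np.linalg.norm(a-b)
def crop(c,x,y,w,h,k,name):
    im=cv2.resize(c["frame"][y:y+h,x:x+w],None,fx=k,fy=k,interpolation=cv2.INTER_CUBIC)
    for i in range(0,w,10):
        cv2.putText(im,str(x+i),(i*k,8),0,.3,(255,255,255),1); cv2.line(im,(i*k,8),(i*k,14),(255,255,255),1)
    for i in range(0,h,10):
        cv2.putText(im,str(y+i),(0,i*k+3),0,.3,(255,255,255),1); cv2.line(im,(18,i*k),(24,i*k),(255,255,255),1)
    cv2.imwrite("pics/"+name,im)
E
python3 - <<'E'
from h import *
import pickle
t=viewer.capture("top");s=viewer.capture("side")
pickle.dump((t,s),open("c0.pkl","wb"))
crop(t,140,175,65,75,8,"rest_t.png")
crop(t,205,75,85,115,5,"cab_t.png")
crop(t,330,200,60,60,8,"jar_t.png")
crop(s,220,150,180,140,4,"mid_s.png")
E
```

```text
(no output)
```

View pics/rest_t.png

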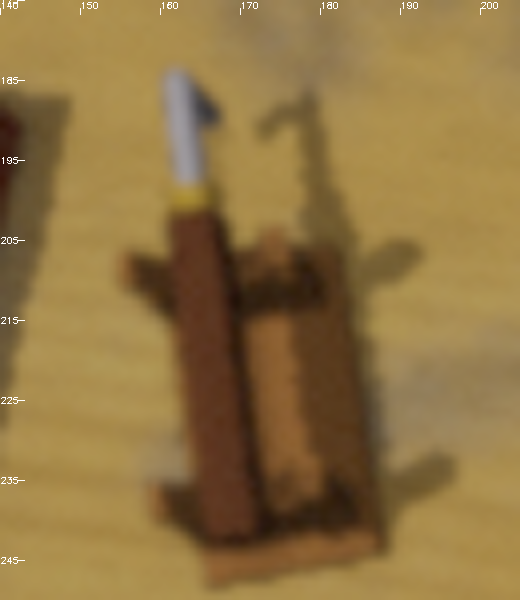

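View pics/cab_t.png

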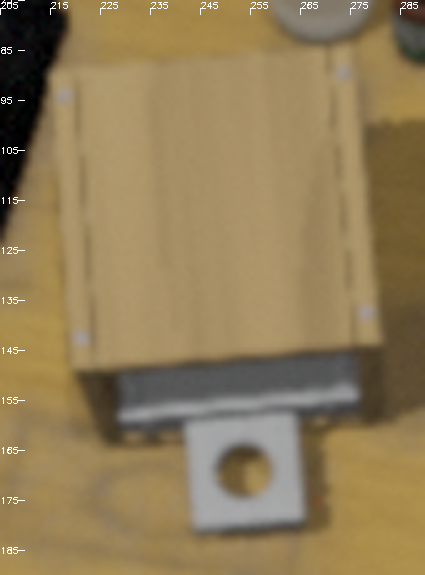

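View pics/jar_t.png

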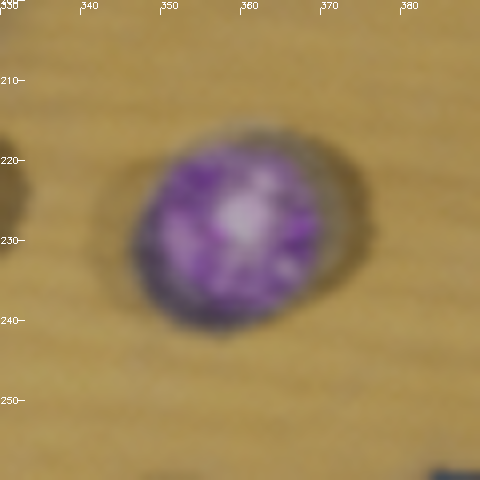

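View pics/mid_s.png

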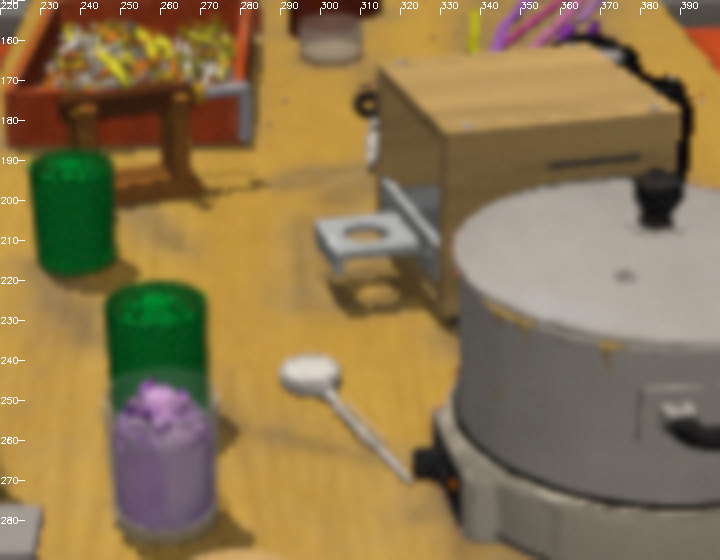

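```bash
cat > m0.py <<'E'
from h import *
import pickle
from scipy.optimize import least_squares
t,s=pickle.load(open("c0.pkl","rb"))
print("cams",-t["R"].T@t["t"],-s["R"].T@s["t"])
# hook
pts=[([-.05,0,.01],(169,242.3)),([.05,0,.01],(164.1,201.5)),([.09,0,.0045],(162.2,185)),([-.05,.008,.01],(165.5,242.6)),([-.05,-.008,.01],(171.6,241)),([.05,-.008,.01],(167.1,201.5)),([.05,.008,.01],(161,201.8))]
def W(p,L):
    c_,s_=np.cos(p[2]),np.sin(p[2]); L=np.array(L); return np.c_[p[0]+c_*L[:,0]-s_*L[:,1],p[1]+s_*L[:,0]+c_*L[:,1],p[3]+L[:,2]]
L=[a for a,b in pts];U=np.array([b for a,b in pts])
f=least_squares(lambda p:(proj(t,W([*p,.07],L))-U).ravel(),[.5,.2,0]);print("hook",f.x[:2],np.degrees(f.x[2]),f.fun.round(1))
hk=f.x
print("tip proj top",proj(t,W([*hk,.07],[[.09,0,-.0425]])))
# cabinet top corners
C=[(220.2,148.6),(281.2,143.8),(275.6,83.6),(215,89)]
P=[atz(t,c,.13) for c in C];print(np.round(P,4)); print([np.linalg.norm(P[i]-P[(i+1)%4]) for i in range(4)])
CL=[[0,.072,0],[0,-.072,0],[.15,-.072,0],[.15,.072,0]]
f=least_squares(lambda p:(proj(t,W([*p,.13],CL))-np.array(C)).ravel(),[.6,.1,0]);print("cab front",f.x[:2],np.degrees(f.x[2]),f.fun.round(1))
T=[(243.6,180.6),(265.6,179.4),(242,159.2),(264.4,157.4),(253.6,169)]
TL=[[-.0275,.027,0],[-.0275,-.027,0],[.0275,.027,0],[.0275,-.027,0],[0,0,0]]
g=least_squares(lambda p:(proj(t,W([*p,.04],TL))-np.array(T)).ravel(),[.6,.1,0]);print("hole",g.x[:2],np.degrees(g.x[2]),g.fun.round(1))
y=f.x[2];d=g.x[:2]-f.x[:2];print("hole in cab frame",d@[np.cos(y),np.sin(y)],d@[-np.sin(y),np.cos(y)])
print("hole side tri", tri(t,(253.6,169),s,(220+367/4,150+235/4)))
# jar
a=np.linspace(0,2*np.pi,60)
for guess in ([.4,-.05],):
  q=least_squares(lambda p:(lambda B:[B[:,0].min()-247.7,B[:,0].max()-274.2,B[:,1].max()-284.])(proj(s,np.c_[p[0]+.029*np.cos(a),p[1]+.029*np.sin(a),0*a+.0])),guess)
  print("jar side",q.x,q.fun)
v=t["frame"].copy();v2=s["frame"].copy()
k=6
def draw(c,im,x0,y0,w,h,lines,name):
    I=cv2.resize(im[y0:y0+h,x0:x0+w],None,fx=k,fy=k,interpolation=cv2.INTER_CUBIC)
    for l in lines:
        pp=((proj(c,l)-[x0,y0]+.5)*k).astype(int); cv2.polylines(I,[pp],False,(0,255,255),1)
    cv2.imwrite("pics/"+name,I)
jx=q.x
circ=lambda z:np.c_[jx[0]+.029*np.cos(a),jx[1]+.029*np.sin(a),0*a+z]
draw(t,v,325,195,70,70,[circ(0),circ(.072)],"jo_t.png")
draw(s,v2,230,220,70,80,[circ(0),circ(.072)],"jo_s.png")
hl=[W([*hk,.07],[[-.05,.008,.01],[.05,.008,.01],[.05,-.008,.01],[-.05,-.008,.01],[-.05,.008,.01]]),W([*hk,.07],[[.05,0,0],[.09,0,0],[.09,0,-.0425]]),
W([*hk,0],[[.05,.028,.01],[.05,-.028,.01],[-.05,-.028,.01],[-.05,.028,.01],[.05,.028,.01]])]
draw(t,v,140,175,80,80,hl,"ho_t.png"); draw(s,v2,225,155,80,60,hl,"ho_s.png")
E
python3 m0.py
```

```text
cams [0.31522814 0.12141595 1.20730991] [ 0.57986301 -0.77447208  0.47377329]
hook [0.48588898 0.42513157] 16.597219403875762 [-0.2  0.2 -0.2 -0.6  0.3  0.3 -0.1  0.5  0.7  1.   0.1 -1.1 -0.5 -0.3]
tip proj top [[167.18918559 190.05895861]]
[[0.6617 0.3183 0.13  ]
 [0.6905 0.1805 0.13  ]
 [0.8371 0.2123 0.13  ]
 [0.8059 0.3524 0.13  ]]
[np.float64(0.1407904954119162), np.float64(0.15002146228062385), np.float64(0.14354895897185704), np.float64(0.14813828107108332)]
cab front [0.67558789 0.24960896] 12.49782113426961 [-0.8  0.6  0.5 -0.2  0.2 -0.2  0.  -0.2]
hole [0.6483912  0.24430393] 11.228762514232429 [-0.1 -0.  -0.1 -0.4  0.3  0.  -0.4  0.3  0.2  0.1]
hole in cab frame -0.027700269686445976 0.0007061125874794299
hole side tri (array([0.65194886, 0.2456307 , 0.03472968]), np.float64(0.003683156434061483))
jar side [ 0.53216185 -0.01450439] [-0.96007738  0.95712549 -0.10017066]
```

View overlays.

Run:
```python
import cv2,numpy as np
a=[cv2.imread("pics/"+n) for n in("jo_t.png","jo_s.png","ho_t.png","ho_s.png")]
H=480
cv2.imwrite("pics/ov0.png",np.vstack([np.hstack([cv2.resize(a[0],(380,300)),cv2.resize(a[1],(380,300))]),np.hstack([cv2.resize(a[2],(380,300)),cv2.resize(a[3],(380,300))])]))
```

```text
(no output)
```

View pics/ov0.png

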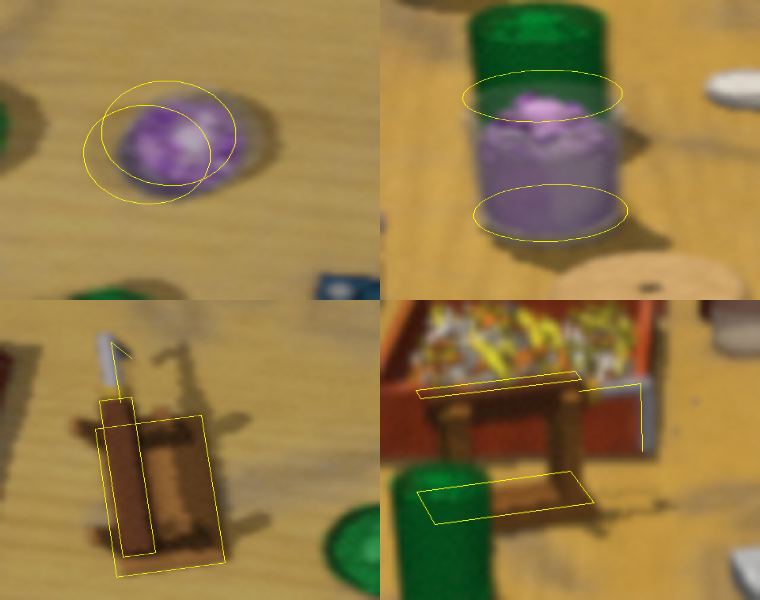

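```bash
cat >> m0.py <<'E'
print("-----")
a=np.linspace(0,2*np.pi,60)
J1=atz(t,(363.1,226.8),.072);J0=atz(t,(358.3,229.6),0)
print("jar top rim/base",J1,J0)
print("side tri base", tri(t,(358.3,229.6),s,(260.7,150+510/4-.4)))
print("side rim", tri(t,(363.1,226.8),s,(260.2,150+395/4-.4)))
for b in(-.45,0):
  f=least_squares(lambda p:(proj(t,W([*p,.07],L))-U-b).ravel(),[.5,.2,0]);print("hook",f.x[:2],np.degrees(f.x[2]))
f=least_squares(lambda p:(proj(t,W([*p,.13],CL))-np.array(C)+.45).ravel(),[.6,.1,0]);print("cab front",f.x[:2],np.degrees(f.x[2]),f.fun.round(1))
g=least_squares(lambda p:(proj(t,W([*p,.04],TL))-np.array(T)+.45).ravel(),[.6,.1,0]);print("hole",g.x[:2],np.degrees(g.x[2]),g.fun.round(1))
jx=(J1+J0)/2
draw(t,v,325,195,70,70,[circ(0),circ(.072)],"jo_t.png")
draw(s,v2,230,220,70,80,[circ(0),circ(.072)],"jo_s.png")
f=least_squares(lambda p:(proj(t,W([*p,.07],L))-U+.45).ravel(),[.5,.2,0]);hk=f.x;print("hook",hk)
hl=[W([*hk,.07],[[-.05,.008,.01],[.05,.008,.01],[.05,-.008,.01],[-.05,-.008,.01],[-.05,.008,.01]]),W([*hk,.07],[[.05,0,0],[.09,0,0],[.09,0,-.0425]]),
W([*hk,0],[[.05,.028,.01],[.05,-.028,.01],[-.05,-.028,.01],[-.05,.028,.01],[.05,.028,.01]])]
draw(t,v,140,175,80,80,hl,"ho_t.png"); draw(s,v2,225,155,80,60,hl,"ho_s.png")
h0=g.x
tl=[W([*h0,.04],[TL[0],TL[1],TL[3],TL[2],TL[0]]),W([*h0,.04],np.c_[.0145*np.cos(a),.0145*np.sin(a),0*a]),W([*h0,0],[[.0275,.07,.13],[.0275,-.072,.13],[.0275,-.072,0]])]
draw(t,v,205,120,80,70,tl,"to_t.png"); draw(s,v2,290,170,70,60,tl,"to_s.png")
A=[cv2.imread("pics/"+n) for n in("jo_t.png","jo_s.png","ho_t.png","ho_s.png","to_t.png","to_s.png")]
A=[cv2.resize(x,(266,300)) for x in A]
cv2.imwrite("pics/ov1.png",np.vstack([np.hstack([A[0],A[2],A[4]]),np.hstack([A[1],A[3],A[5]])]))
E
python3 m0.py | sed '1,/-----/d'
```

```text
jar top rim/base [ 0.53134686 -0.03224833  0.072     ] [ 0.53654797 -0.03081018  0.        ]
side tri base (array([ 0.53382273, -0.03002858,  0.00767084]), np.float64(0.002629744184758146))
side rim (array([ 0.53277055, -0.03187679,  0.07320961]), np.float64(0.0032868173130278264))
hook [0.48681685 0.42635653] 16.60538944727238
hook [0.48588898 0.42513157] 16.597219403875762
cab front [0.67656303 0.25079636] 12.50364167857762 [-0.8  0.6  0.5 -0.2  0.2 -0.2  0.1 -0.2]
hole [0.64939979 0.2455652 ] 11.234398417138266 [-0.1 -0.  -0.1 -0.4  0.3  0.  -0.4  0.3  0.2  0.1]
hook [0.48681685 0.42635653 0.28981872]
```

View pics/ov1.png

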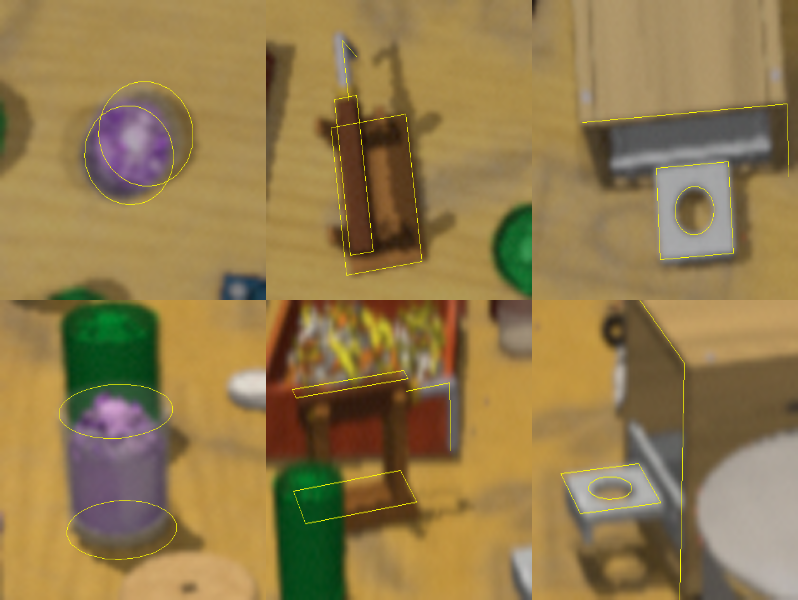

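Run:
```python
from h import *
import pickle
t,s=pickle.load(open("c0.pkl","rb"))
crop(t,95,170,140,100,5,"box_t.png"); crop(s,210,120,130,110,6,"box_s.png")
hk=np.array([.487,.4255]);y=np.radians(16.6)
for z in(0,.04,.06):
  for p in((138,186),(127,262),(221,242),(147,185)):
    P=atz(t,p,z);d=P[:2]-hk;print(z,p,P.round(3),"hookframe",round(d@[np.cos(y),np.sin(y)],3),round(d@[-np.sin(y),np.cos(y)],3))
```

```text
0 (138, 186) [0.579 0.533 0.   ] hookframe 0.119 0.077
0 (127, 262) [0.387 0.524 0.   ] hookframe -0.068 0.123
0 (221, 242) [0.464 0.304 0.   ] hookframe -0.057 -0.11
0 (147, 185) [0.585 0.511 0.   ] hookframe 0.118 0.054
0.04 (138, 186) [0.571 0.52  0.04 ] hookframe 0.107 0.066
0.04 (127, 262) [0.385 0.511 0.04 ] hookframe -0.074 0.111
0.04 (221, 242) [0.459 0.298 0.04 ] hookframe -0.064 -0.115
0.04 (147, 185) [0.576 0.498 0.04 ] hookframe 0.106 0.045
0.06 (138, 186) [0.566 0.513 0.06 ] hookframe 0.101 0.061
0.06 (127, 262) [0.383 0.504 0.06 ] hookframe -0.077 0.105
0.06 (221, 242) [0.456 0.295 0.06 ] hookframe -0.067 -0.117
0.06 (147, 185) [0.571 0.492 0.06 ] hookframe 0.1 0.04
```

View pics/box_t.png

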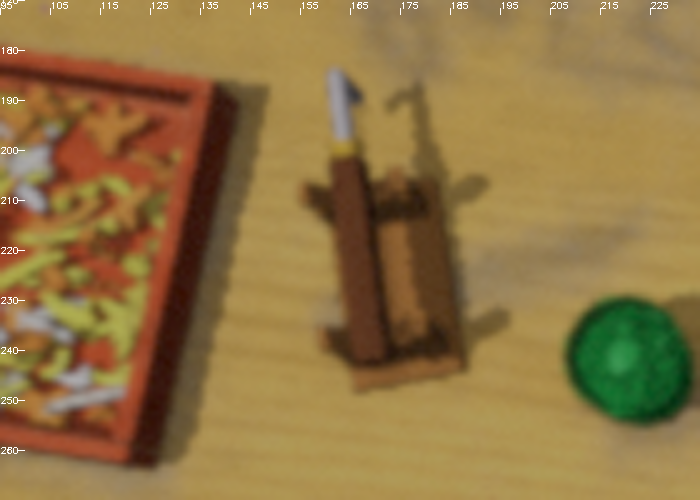

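View pics/box_s.png

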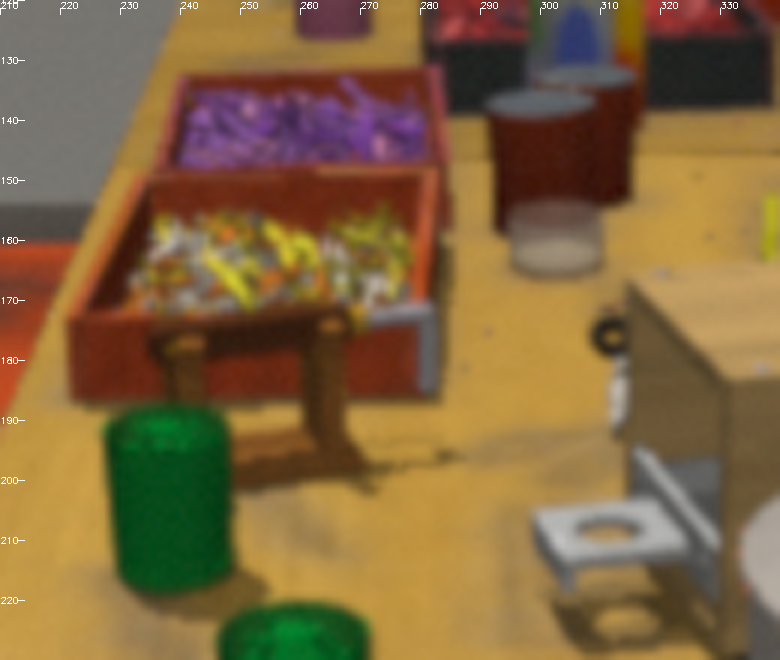

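Emit:
apply_moves(plan=[[90,[0.3,0.5,0],0.54],[90,[0.6,0.9,0],0],[90,[0.6,0.9,0],0],[90,[0.6,0.9,0],0],[90,[0.6,0.9,0],0],[90,[0.6,0.9,0],0],[90,[0.6,0.9,0],0],[90,[0.6,0.9,0],0],[90,[0.9,0.2,0],0],[90,[0.9,0.2,0],0],[90,[0.9,0.2,0],0],[90,[0,0,0],0]], squeeze=40)

```text
time_s: 1.7
tcp_pos: [0.4795, -0.1806, 0.227]
eef_rot: [179.9, -0.0, 106.8]
contact_force: [-1.1, -0.7, 0.0]
gripper_width: 0.0567
```

```bash
cat > d.py <<'E'
import sys
from h import *
def go(x,y,z,yaw,cur=None):
    st=get_state(); p=st["tcp_pos"]; w=st["eef_rot"][2]
    dy=(yaw-w+180)%360-180; a=np.radians(w)
    d=np.array([x,y,z])-p
    print("tcp",p.round(4),"rot",st["eef_rot"].round(2),"w",round(st["gripper_width"],4),"F",st["contact_force"].round(1),"t",st["time_s"])
    for n,b in (("cur",a),("after turn",np.radians(yaw))):
        print(n,"units",np.round([d@[np.cos(b),np.sin(b),0]/.05,d@[np.sin(b),-np.cos(b),0]/.05,-d[2]/.05],3),"turn",round(-dy/6,3))
if __name__=="__main__": go(*map(float,sys.argv[1:5]))
E
python3 d.py .487 .4255 .15 106.6
```

```text
tcp [ 0.4795 -0.1806  0.227 ] rot [ 1.7995e+02 -1.0000e-02  1.0683e+02] w 0.0567 F [-1.1 -0.7  0. ] t 1.7
cur units [11.559  3.652  1.54 ] turn 0.038
after turn units [11.573  3.607  1.54 ] turn 0.038
```

Emit:
apply_moves(plan=[[90,[1,0.32,0],0.04],[90,[1,0.32,0],0],[90,[1,0.32,0],0],[90,[1,0.32,0],0],[90,[1,0.32,0],0],[90,[1,0.32,0],0],[90,[1,0.32,0],0],[90,[1,0.32,0],0],[90,[1,0.32,0],0],[90,[1,0.32,0],0],[90,[1,0.32,0.5],0],[90,[0.57,0.1,0.8],0]])

```text
time_s: 3.2
tcp_pos: [0.491, 0.4259, 0.1614]
eef_rot: [179.9, -0.1, 106.4]
contact_force: [1.2, -0.5, 0.4]
gripper_width: 0.0567
```

Emit:
apply_moves(plan=[[90,[0,0,0],0]])

```text
time_s: 3.32
tcp_pos: [0.4886, 0.423, 0.157]
eef_rot: [-179.7, 0.2, 106.4]
contact_force: [-0.2, -0.1, -1.1]
gripper_width: 0.0565
```

```bash
python3 d.py .487 .4255 .051 106.6
python3 - <<'E'
from h import *
t=viewer.capture("top");s=viewer.capture("side")
crop(t,120,160,100,100,6,"a_t.png"); crop(s,210,60,130,150,4,"a_s.png")
E
```

```text
tcp [0.4886 0.423  0.157 ] rot [-179.67    0.24  106.45] w 0.0565 F [-0.2 -0.1 -1.1] t 3.325
cur units [ 0.058 -0.016  2.119] turn -0.026
after turn units [ 0.058 -0.016  2.119] turn -0.026
```

View pics/a_t.png

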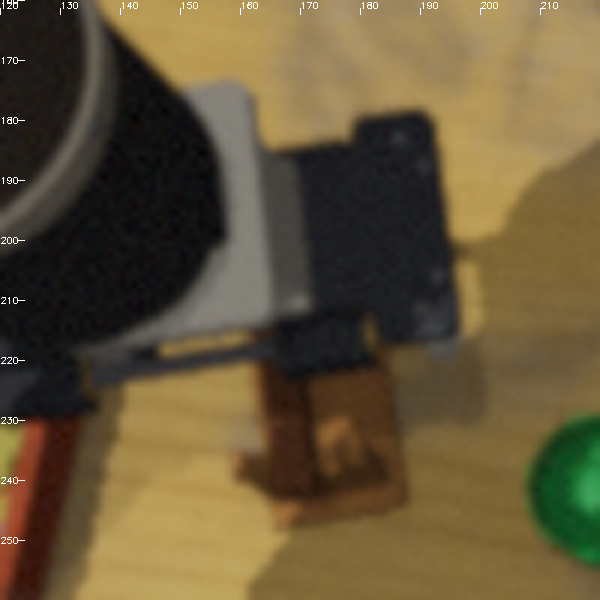

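View pics/a_s.png

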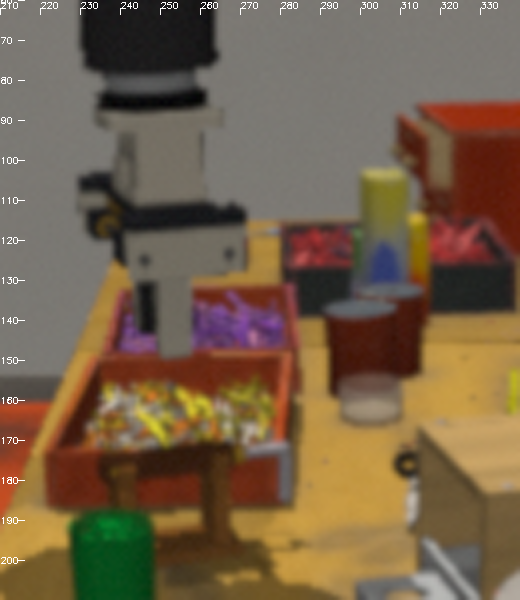

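Both views show the fingers straddling the handle between the two posts, with the side-view fingertip at about (253,149) and the posts at about (239,175) and (264,175). Going down to grasp.

Emit:
apply_moves(plan=[[90,[0.05,0,0.3],0],[90,[0,0,0.6],0],[90,[0,0,0.6],0],[90,[0,0,0.4],0],[90,[0,0,0.2],0],[90,[0,0,0],0],[90,[0,0,0],0]])

```text
time_s: 4.3
tcp_pos: [0.4897, 0.426, 0.0577]
eef_rot: [179.9, -0.1, 106.4]
contact_force: [0.0, 0.9, 1.0]
gripper_width: 0.057
```

```bash
python3 d.py .487 .4255 .051 106.6
python3 - <<'E'
from h import *
s=viewer.capture("side")
crop(s,210,90,130,130,5,"b_s.png")
E
```

```text
tcp [0.4897 0.426  0.0577] rot [ 1.7992e+02 -6.0000e-02  1.0639e+02] w 0.057 F [0.  0.9 1. ] t 4.3
cur units [ 0.006 -0.054  0.134] turn -0.035
after turn units [ 0.006 -0.054  0.134] turn -0.035
```

View pics/b_s.png

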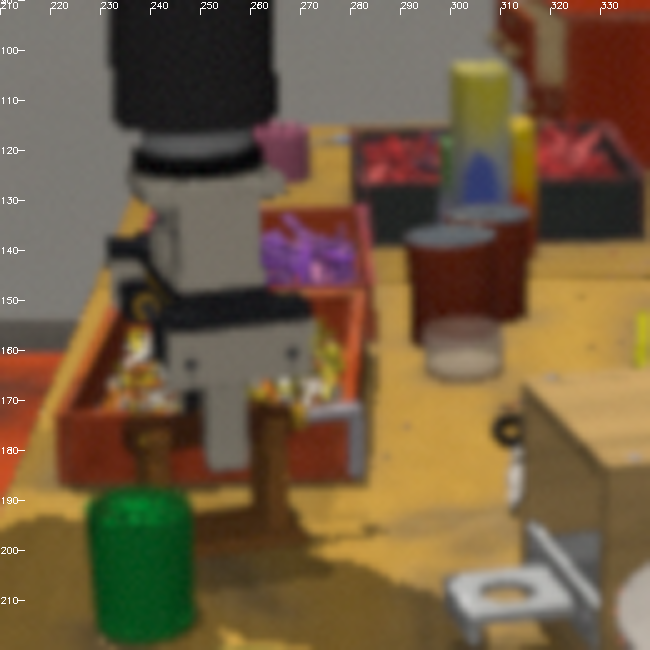

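Emit:
apply_moves(plan=[[90,[0,-0.08,0.12],-0.03],[90,[0,0,0],0],[255,[0,0,0],0],[255,[0,0,0],0],[255,[0,0,0],0],[255,[0,0,0],0],[255,[0,0,0],0],[255,[0,0,0],0]], squeeze=45)

```text
time_s: 5.35
tcp_pos: [0.4853, 0.4245, 0.0506]
eef_rot: [180.0, -0.0, 106.6]
contact_force: [-0.6, 0.8, 0.1]
gripper_width: 0.0155
```

```bash
python3 d.py .487 .4255 .051 106.6
```

```text
tcp [0.4853 0.4245 0.0506] rot [ 1.7999e+02 -1.0000e-02  1.0657e+02] w 0.0155 F [-0.6  0.8  0.1] t 5.35
cur units [ 0.009  0.038 -0.008] turn -0.005
after turn units [ 0.009  0.038 -0.008] turn -0.005
```

Emit:
apply_moves(plan=[[255,[0,0,-0.2],0],[255,[0,0,-0.5],0],[255,[0,0,-0.6],0],[255,[0,0,-0.5],0],[255,[0,0,-0.2],0],[255,[0,0,0],0],[255,[0,0,0],0]])

```text
time_s: 6.22
tcp_pos: [0.4848, 0.4239, 0.1494]
eef_rot: [-179.9, 0.1, 106.6]
contact_force: [-0.4, 0.5, -1.0]
gripper_width: 0.0156
```

```bash
python3 d.py .4853 .4245 .0506 106.6
python3 - <<'E'
from h import *
s=viewer.capture("side");t=viewer.capture("top")
crop(s,210,60,130,130,5,"c_s.png");crop(t,120,130,100,120,5,"c_t.png")
st=get_state();a=np.radians(st["eef_rot"][2]);hx=np.array([np.sin(a),-np.cos(a),0])
o=st["tcp_pos"]+[0,0,.0194]
print("pred tip: side",proj(s,[o+.09*hx-[0,0,.0425]]),"corner",proj(s,[o+.09*hx]),"top",proj(t,[o+.09*hx-[0,0,.0425],o+.09*hx]))
E
```

```text
tcp [0.4848 0.4239 0.1494] rot [-1.7991e+02  5.0000e-02  1.0656e+02] w 0.0156 F [-0.4  0.5 -1. ] t 6.225
cur units [0.009 0.013 1.976] turn -0.007
after turn units [0.009 0.013 1.976] turn -0.007
pred tip: side [[278.63100026 153.08445948]] corner [[278.281065   138.82663368]] top [[157.29631158 179.98187766]
 [152.2776318  174.87143487]]
```

View pics/c_s.png

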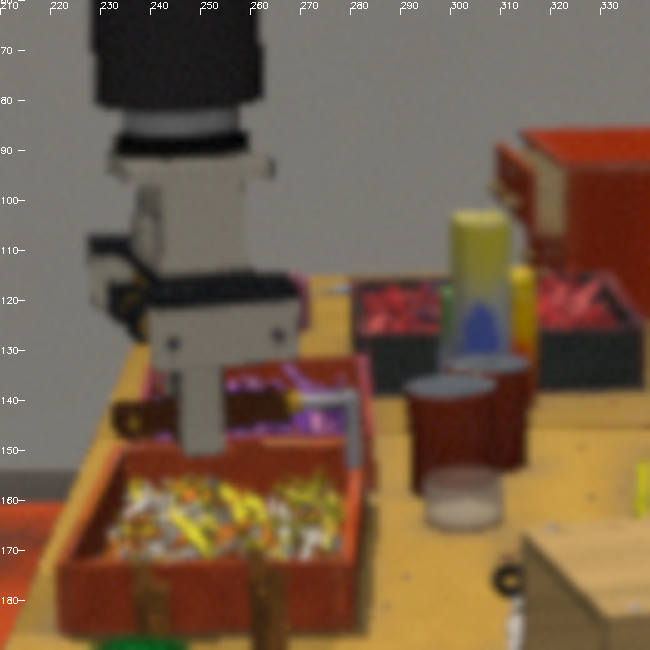

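View pics/c_t.png

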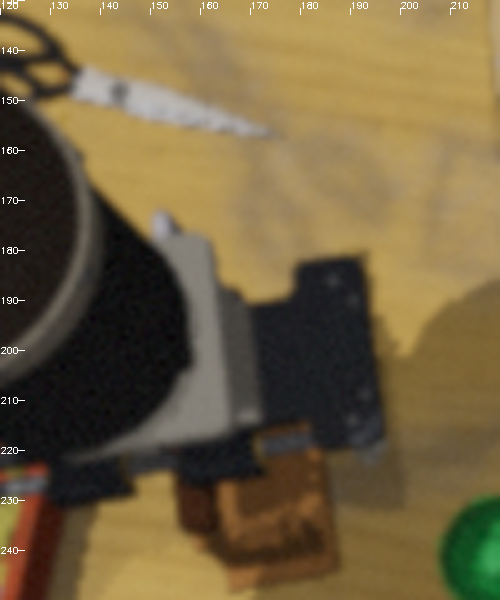

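```bash
python3 d.py .5599 .2266 .11 102
```

```text
tcp [0.4849 0.424  0.1493] rot [-1.7991e+02  7.0000e-02  1.0656e+02] w 0.0154 F [-0.4 -0.2 -1. ] t 6.325
cur units [-4.211  0.312  0.786] turn 0.761
after turn units [-4.173  0.646  0.786] turn 0.761
```

Emit:
apply_moves(plan=[[255,[0,0,0],0.38],[255,[-0.3,0.06,0],0.38],[255,[-0.7,0.1,0],0],[255,[-0.8,0.12,0],0],[255,[-0.8,0.12,0],0],[255,[-0.8,0.12,0],0],[255,[-0.5,0.08,0.2],0],[255,[-0.27,0.05,0.3],0],[255,[0,0,0.2],0],[255,[0,0,0],0],[255,[0,0,0],0]])

```text
time_s: 7.7
tcp_pos: [0.561, 0.2284, 0.1156]
eef_rot: [180.0, 0.0, 102.1]
contact_force: [-0.1, 1.2, -1.0]
gripper_width: 0.0158
```

```bash
cat > look.py <<'E'
from h import *
import sys
n=sys.argv[1]
s=viewer.capture("side");t=viewer.capture("top")
crop(s,260,130,110,100,6,n+"_s.png");crop(t,190,110,110,100,6,n+"_t.png")
E
python3 d.py .5599 .2266 .051 102; python3 look.py d
```

```text
tcp [0.561  0.2284 0.1156] rot [179.99   0.   102.07] w 0.0158 F [-0.1  1.2 -1. ] t 7.7
cur units [-0.03  -0.03   1.293] turn 0.012
after turn units [-0.03  -0.029  1.293] turn 0.012
```

View pics/d_s.png

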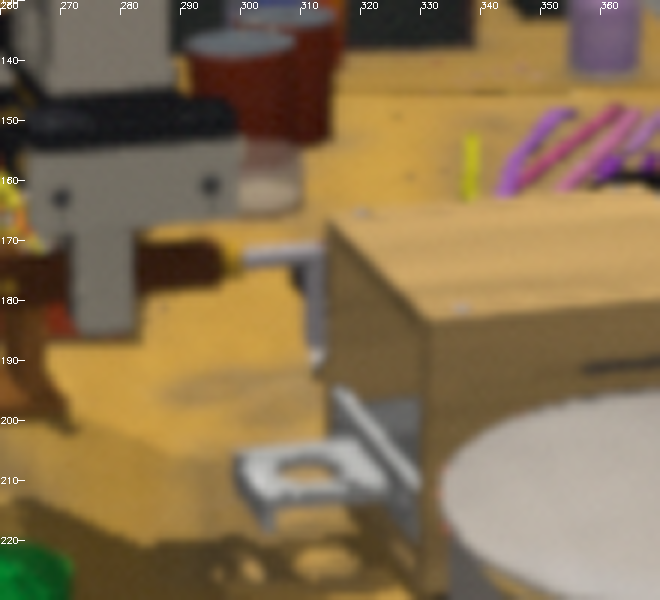

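View pics/d_t.png

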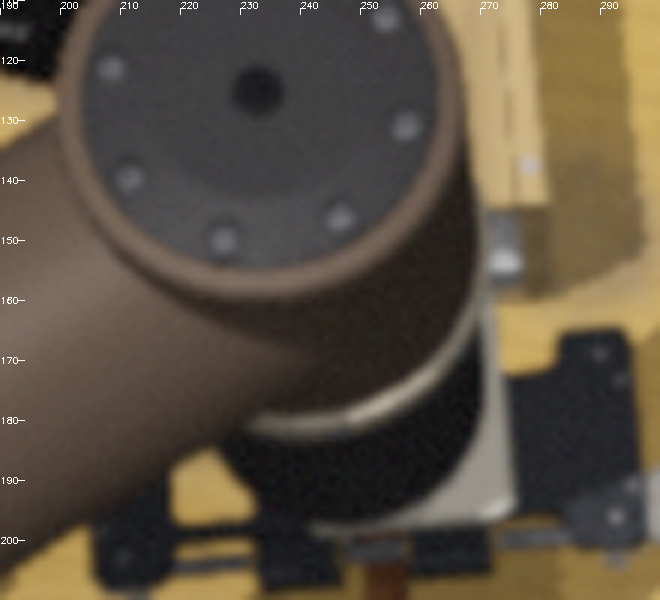

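Emit:
apply_moves(plan=[[255,[-0.03,-0.06,0.2],0],[255,[0,0,0.3],0],[255,[0,0,0.3],0],[255,[0,0,0.3],0],[255,[0,0,0.2],0],[255,[0,0,0],0],[255,[0,0,0],0]])

```text
time_s: 8.68
tcp_pos: [0.5587, 0.2256, 0.0509]
eef_rot: [180.0, -0.0, 102.0]
contact_force: [-0.1, -0.4, -0.9]
gripper_width: 0.0156
```

```bash
python3 d.py .5599 .2266 .051 102; python3 look.py e
```

```text
tcp [0.5587 0.2256 0.0509] rot [ 1.7997e+02 -1.0000e-02  1.0202e+02] w 0.0156 F [-0.1 -0.4 -0.9] t 8.675
cur units [ 0.014  0.027 -0.002] turn 0.003
after turn units [ 0.014  0.027 -0.002] turn 0.003
```

View pics/e_s.png

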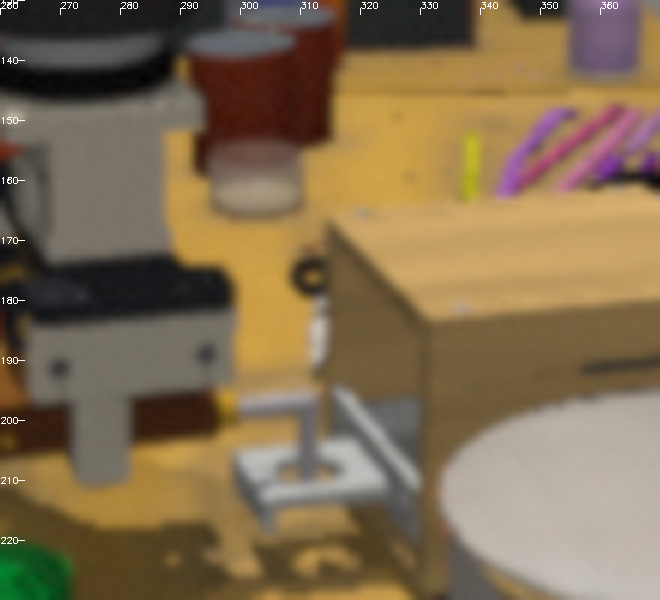

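The bill stands in the hole at (310,207), and there is no vertical contact force. Pulling out now.

Emit:
apply_moves(plan=[[255,[0,-0.15,0],0],[255,[0,-0.25,0],0],[255,[0,-0.25,0],0],[255,[0,-0.25,0],0],[255,[0,-0.25,0],0],[255,[0,-0.25,0],0],[255,[0,-0.25,0],0],[255,[0,-0.25,0],0],[255,[0,-0.25,0],0],[255,[0,-0.2,0],0],[255,[0,-0.1,0],0],[255,[0,0,0],0]])

```text
time_s: 10.28
tcp_pos: [0.4379, 0.1997, 0.0505]
eef_rot: [-180.0, 0.0, 102.0]
contact_force: [0.0, 0.4, -0.9]
gripper_width: 0.016
```

```bash
python3 d.py .4415 .2006 .051 102; python3 look.py f
```

```text
tcp [0.4379 0.1997 0.0505] rot [-1.7995e+02  1.0000e-02  1.0202e+02] w 0.016 F [ 0.   0.4 -0.9] t 10.275
cur units [ 0.002  0.073 -0.011] turn 0.004
after turn units [ 0.002  0.073 -0.011] turn 0.004
```

View pics/f_s.png

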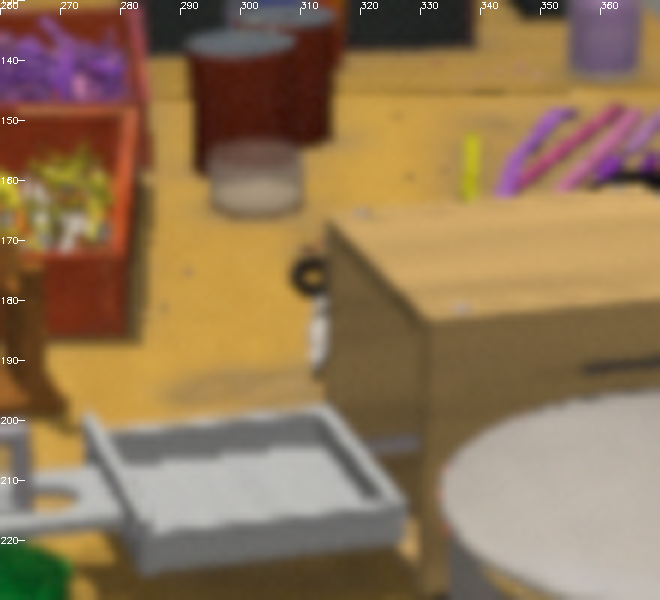

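View pics/f_t.png

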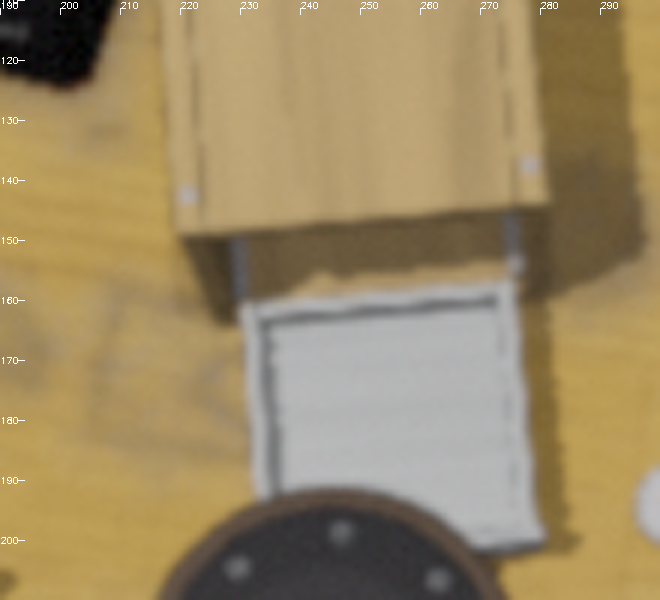

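```bash
cat > m1.py <<'E'
from h import *
import pickle
t,s=pickle.load(open("c0.pkl","rb"))
y=np.radians(12.4);f=np.array([.6766,.2508])
for p in((230.4,160.1),(275.4,156.2),(280,199.5)):
    P=atz(t,p,.045);d=P[:2]-f;print(P.round(4),(d@[np.cos(y),np.sin(y)]).round(4),(d@[-np.sin(y),np.cos(y)]).round(4))
print(proj(t,[[*(f-.064*np.array([np.cos(y),np.sin(y)])),.03]]))
E
python3 m1.py
```

```text
[0.6627 0.3044 0.045 ] -0.0021 0.0553
[0.6863 0.1953 0.045 ] -0.0024 -0.0563
[0.5787 0.1702 0.045 ] -0.1129 -0.0576
[[255.11849221 183.80149094]]
```

Emit:
apply_moves(plan=[[255,[0,-0.1,0],0],[255,[0,0,0],0],[255,[0,0,0],0],[255,[0,0.12,0],0],[255,[0,0,-0.3],0],[255,[0,0,-0.5],0],[255,[0,0,-0.6],0],[255,[0,0,-0.5],0],[255,[0,0,-0.2],0],[255,[0,0,0],0]])

```text
time_s: 11.62
tcp_pos: [0.4398, 0.2003, 0.1557]
eef_rot: [180.0, -0.0, 102.0]
contact_force: [-0.3, 0.1, -1.6]
gripper_width: 0.0159
```

```bash
python3 d.py .4853 .4245 .1494 106.57; python3 look.py g
```

```text
tcp [0.4398 0.2003 0.1557] rot [ 1.7996e+02 -4.0000e-02  1.0200e+02] w 0.0159 F [-0.3  0.1 -1.6] t 11.625
cur units [4.197 1.822 0.125] turn -0.762
after turn units [4.038 2.151 0.125] turn -0.762
```

View pics/g_s.png

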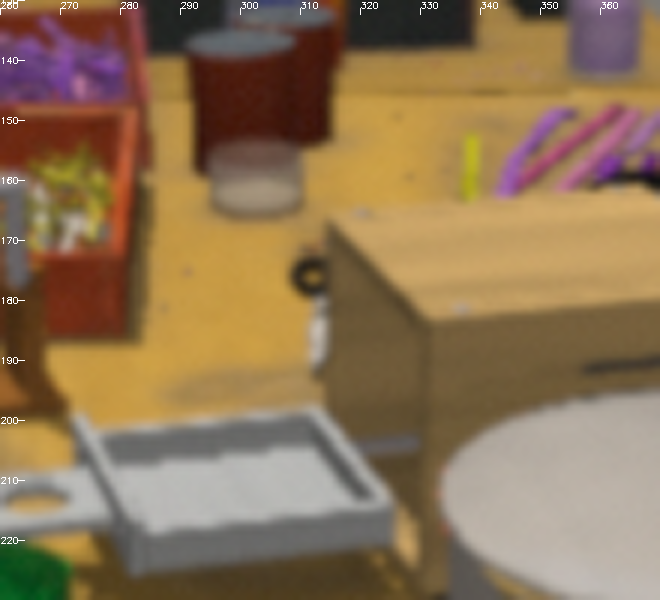

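Emit:
apply_moves(plan=[[255,[0.2,0.1,0],-0.38],[255,[0.4,0.2,0],-0.38],[255,[0.7,0.4,0],0],[255,[0.8,0.45,0],0],[255,[0.8,0.4,0],0],[255,[0.7,0.35,0],0],[255,[0.35,0.15,0.1],0],[255,[0.1,0.07,0],0],[255,[0,0,0],0],[255,[0,0,0],0]])

```text
time_s: 12.98
tcp_pos: [0.4851, 0.4233, 0.1508]
eef_rot: [-180.0, -0.0, 106.5]
contact_force: [-0.4, 0.3, -1.2]
gripper_width: 0.016
```

```bash
python3 d.py .4853 .4245 .0506 106.57
```

```text
tcp [0.4851 0.4233 0.1508] rot [-180.     -0.    106.55] w 0.016 F [-0.4  0.3 -1.2] t 12.975
cur units [0.022 0.01  2.004] turn -0.004
after turn units [0.022 0.01  2.004] turn -0.004
```

Emit:
apply_moves(plan=[[255,[0.02,0.01,0.3],0],[255,[0,0,0.5],0],[255,[0,0,0.5],0],[255,[0,0,0.4],0],[255,[0,0,0.2],0],[255,[0,0,0],0],[255,[0,0,0],0]])

```text
time_s: 13.85
tcp_pos: [0.4857, 0.4256, 0.0563]
eef_rot: [179.9, -0.0, 106.6]
contact_force: [-0.4, 0.9, -1.3]
gripper_width: 0.0153
```

```bash
python3 d.py .4853 .4245 .0506 106.57
python3 - <<'E'
from h import *
s=viewer.capture("side");crop(s,210,90,130,130,5,"h_s.png")
E
```

```text
tcp [0.4857 0.4256 0.0563] rot [ 1.7994e+02 -4.0000e-02  1.0658e+02] w 0.0153 F [-0.4  0.9 -1.3] t 13.85
cur units [-0.018 -0.014  0.115] turn 0.001
after turn units [-0.018 -0.014  0.115] turn 0.001
```

View pics/h_s.png

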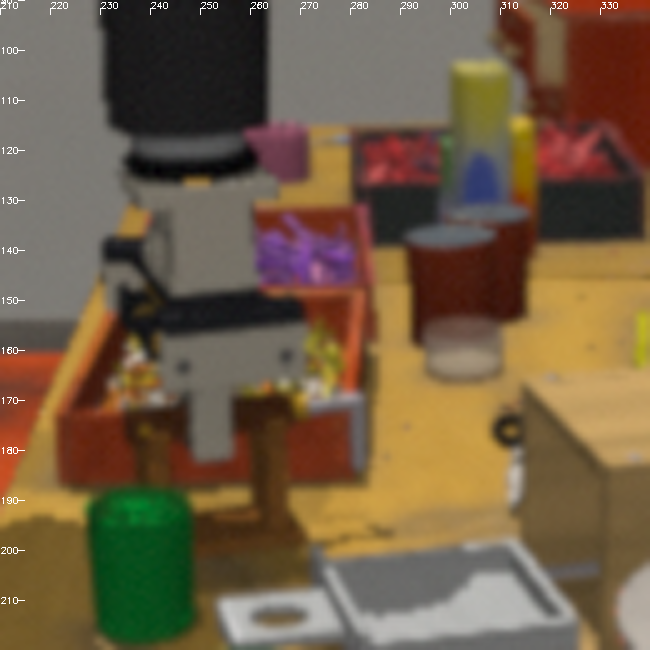

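Emit:
apply_moves(plan=[[255,[0,0,0.09],0],[255,[0,0,0],0],[255,[0,0,0],0],[150,[0,0,0],0],[110,[0,0,0],0],[90,[0,0,0],0],[90,[0,0,0],0],[90,[0,0,0],0],[90,[0,0,-0.4],0],[90,[0,0,-0.8],0],[90,[0,0,-0.9],0],[90,[0,0,-0.9],0]])

```text
time_s: 15.4
tcp_pos: [0.4852, 0.425, 0.2025]
eef_rot: [-180.0, 0.0, 106.6]
contact_force: [-0.0, 0.7, -0.1]
gripper_width: 0.0568
```

```bash
python3 d.py .532 -.031 .20 106.57
python3 - <<'E'
from h import *
s=viewer.capture("side");crop(s,210,90,130,130,5,"i_s.png")
E
```

```text
tcp [0.4852 0.425  0.2025] rot [-1.7999e+02  1.0000e-02  1.0657e+02] w 0.0568 F [-0.   0.7 -0.1] t 15.4
cur units [-9.008 -1.705  0.049] turn 0.001
after turn units [-9.009 -1.704  0.049] turn 0.001
```

View pics/i_s.png

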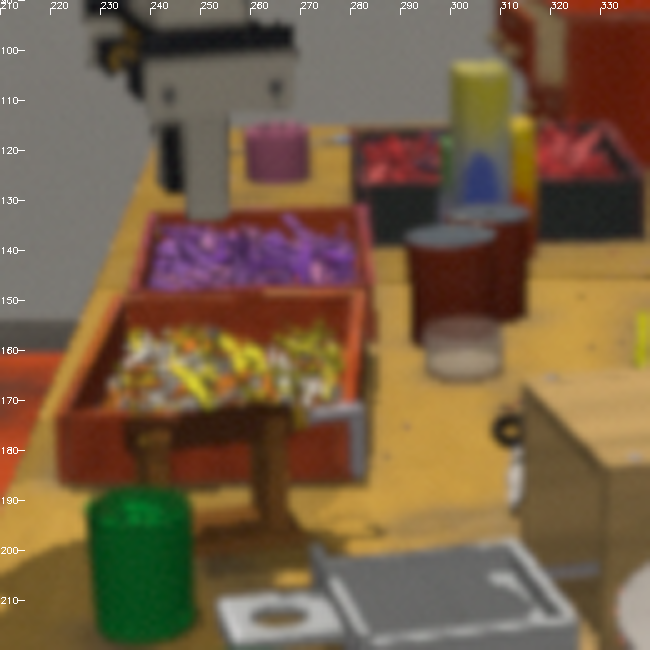

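The hook lies level in its rest, with the handle at (250,171) and the bill at (281,178) as before. Next is the glass, so I'll check the clearance to its neighbours.

Run:
```python
from h import *
import pickle
t,s=pickle.load(open("c0.pkl","rb"))
j=np.array([.532,-.031])
for n,p,z in(("g1",(314.5,225),.06),("g2",(344,274),.06),("spool",(426,221),.06),("vise",(385,262),.05),("spoon",(302,195),.01),("jar",(360.5,228),.036)):
    P=atz(t,p,z)[:2];d=P-j;print(n,P.round(3),np.linalg.norm(d).round(3),np.degrees(np.arctan2(d[1],d[0])).round())
c=viewer.capture("top");crop(c,330,195,60,70,8,"j_t.png")
c=viewer.capture("side");crop(c,230,220,60,80,7,"j_s.png")
```

```text
g1 [0.524 0.081] 0.112 94.0
g2 [0.418 0.   ] 0.119 165.0
spool [ 0.566 -0.18 ] 0.153 -77.0
vise [ 0.458 -0.094] 0.097 -140.0
spoon [0.605 0.118] 0.166 64.0
jar [ 0.535 -0.031] 0.003 -4.0
```

View pics/j_t.png

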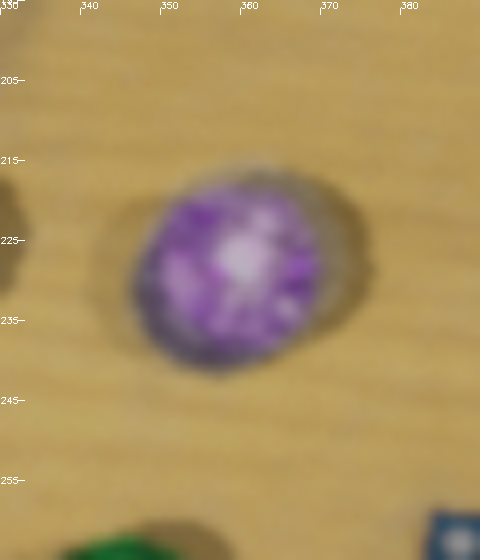

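View pics/j_s.png

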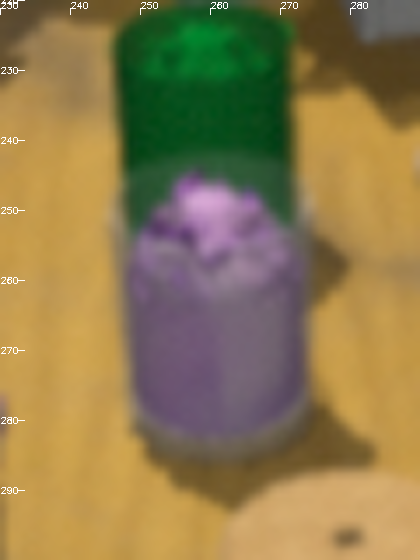

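```bash
python3 d.py .533 -.031 .15 102
```

```text
tcp [0.4863 0.4264 0.2043] rot [179.74  -0.2  106.58] w 0.0566 F [-0.5 -0.1 -0.9] t 15.55
cur units [-9.034 -1.715  1.087] turn 0.764
after turn units [-9.142 -0.988  1.087] turn 0.764
```

Emit:
apply_moves(plan=[[60,[-0.4,-0.05,0],0.4],[35,[-0.8,-0.09,0],0.36],[35,[-1,-0.11,0],0],[35,[-1,-0.11,0],0],[35,[-1,-0.11,0],0],[35,[-1,-0.11,0],0],[35,[-1,-0.11,0],0],[35,[-1,-0.11,0],0],[35,[-0.9,-0.1,0],0],[35,[-0.6,-0.06,0.4],0],[35,[-0.35,-0.03,0.5],0],[35,[0,0,0.1],0]])

```text
time_s: 17.05
tcp_pos: [0.5318, -0.0294, 0.1484]
eef_rot: [-179.7, 0.0, 101.8]
contact_force: [0.1, -0.6, 0.0]
gripper_width: 0.0755
```

Emit:
apply_moves(plan=[[35,[0,0,0],0],[35,[0,0,0],0]])

```text
time_s: 17.3
tcp_pos: [0.5345, -0.0267, 0.1517]
eef_rot: [179.9, 0.0, 102.0]
contact_force: [-0.5, 0.2, 0.2]
gripper_width: 0.0755
```

```bash
python3 d.py .533 -.031 .036 102;python3 - <<'E'
from h import *
c=viewer.capture("top");crop(c,290,160,110,120,5,"k_t.png")
c=viewer.capture("side");crop(c,200,140,120,150,4,"k_s.png")
E
```

```text
tcp [ 0.5345 -0.0267  0.1517] rot [179.94   0.   102.05] w 0.0755 F [-0.5  0.2  0.2] t 17.3
cur units [-0.077 -0.047  2.315] turn 0.008
after turn units [-0.077 -0.047  2.315] turn 0.008
```

View pics/k_t.png

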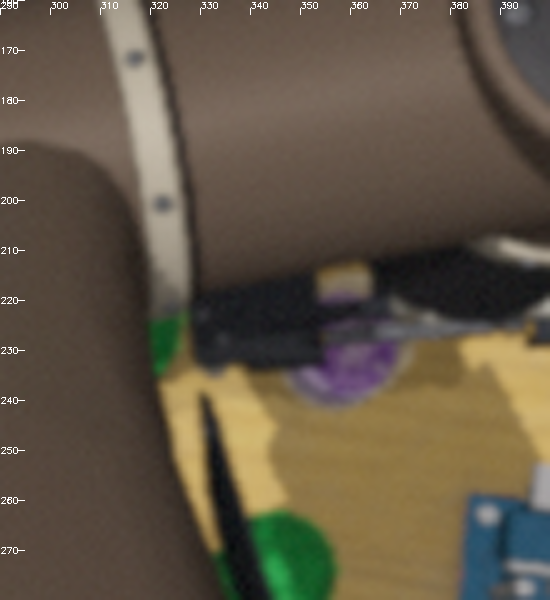

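View pics/k_s.png

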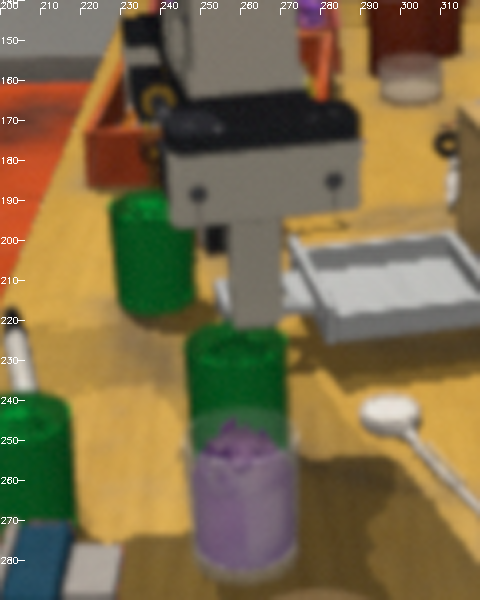

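Emit:
apply_moves(plan=[[35,[-0.08,-0.03,0.2],0],[35,[0,0,0.4],0],[35,[0,0,0.4],0],[35,[0,0,0.3],0],[35,[0,0,0],0]])

```text
time_s: 18.02
tcp_pos: [0.5327, -0.0318, 0.0848]
eef_rot: [-179.9, 0.0, 102.0]
contact_force: [1.2, 0.3, -0.1]
gripper_width: 0.0756
```

```bash
python3 d.py .533 -.031 .037 102;python3 - <<'E'
from h import *
c=viewer.capture("top");crop(c,290,180,110,100,5,"l_t.png")
c=viewer.capture("side");crop(c,200,140,120,150,4,"l_s.png")
E
```

```text
tcp [ 0.5327 -0.0318  0.0848] rot [-1.7986e+02  1.0000e-02  1.0201e+02] w 0.0756 F [ 1.2  0.3 -0.1] t 18.025
cur units [0.013 0.01  0.957] turn 0.001
after turn units [0.013 0.01  0.957] turn 0.001
```

View pics/l_s.png

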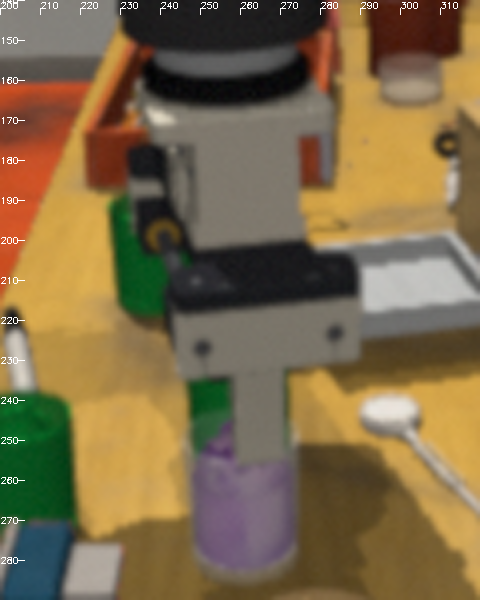

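View pics/l_t.png

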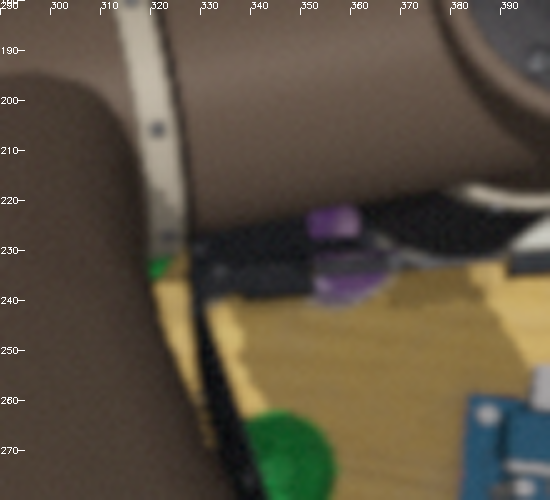

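Emit:
apply_moves(plan=[[35,[0,0,0.3],0],[35,[0,0,0.35],0],[35,[0,0,0.25],0],[35,[0,0,0.05],0],[35,[0,0,0],0],[60,[0,0,0],0],[80,[0,0,0],0],[120,[0,0,0],0],[160,[0,0,0],0],[255,[0,0,0],0],[255,[0,0,0],0],[255,[0,0,0],0]], squeeze=22)

```text
time_s: 19.62
tcp_pos: [0.534, -0.0313, 0.039]
eef_rot: [179.9, -0.0, 102.0]
contact_force: [-1.3, 3.2, 4.9]
gripper_width: 0.057
```

```bash
python3 d.py .533 -.031 .037 102
```

```text
tcp [ 0.534  -0.0313  0.039 ] rot [179.94  -0.   102.02] w 0.057 F [-1.3  3.2  4.9] t 19.625
cur units [ 0.01  -0.019  0.039] turn 0.004
after turn units [ 0.01  -0.019  0.039] turn 0.004
```

Emit:
apply_moves(plan=[[255,[0,0,-0.15],0],[255,[0,0,-0.35],0],[255,[0,0,-0.5],0],[255,[0,0,-0.5],0],[255,[0,0,-0.4],0],[255,[0,0,-0.2],0],[255,[0,0,0],0],[255,[0,0,0],0]])

```text
time_s: 20.62
tcp_pos: [0.5329, -0.0317, 0.1426]
eef_rot: [-179.9, -0.0, 102.0]
contact_force: [0.3, -0.5, -1.0]
gripper_width: 0.0567
```

```bash
python3 d.py .6155 .238 .142 102;python3 - <<'E'
from h import *
c=viewer.capture("top");cv2.imwrite("pics/m_t.png",c["frame"])
c=viewer.capture("side");crop(c,200,120,140,130,5,"m_s.png")
E
```

```text
tcp [ 0.5329 -0.0317  0.1426] rot [-1.7991e+02 -1.0000e-02  1.0199e+02] w 0.0567 F [ 0.3 -0.5 -1. ] t 20.625
cur units [4.933 2.737 0.013] turn -0.001
after turn units [4.932 2.738 0.013] turn -0.001
```

View pics/m_t.png

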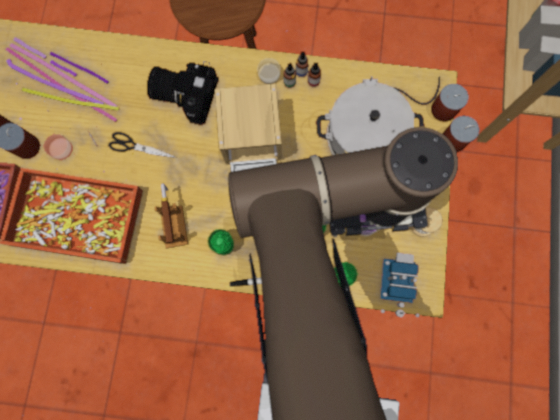

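View pics/m_s.png

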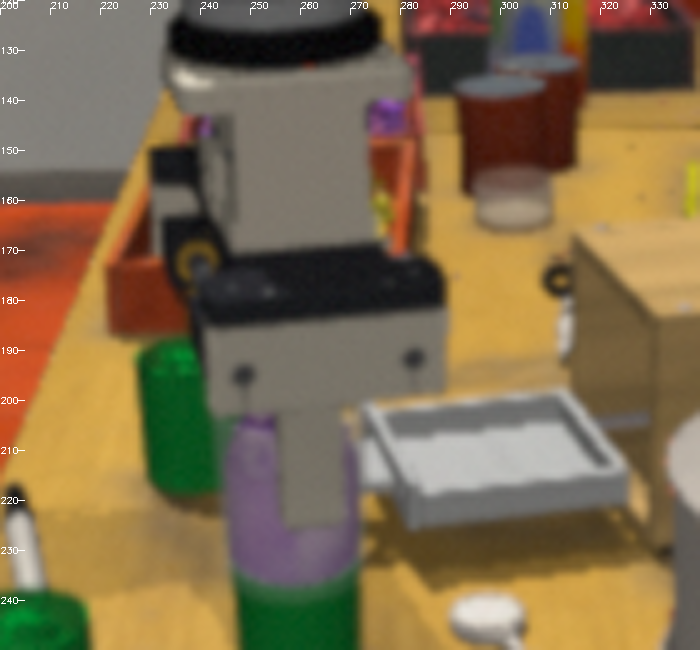

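Emit:
apply_moves(plan=[[255,[0.25,0.05,0],0],[255,[0.5,0.1,0],0],[255,[0.6,0.2,0],0],[255,[0.6,0.25,0],0],[255,[0.6,0.4,0],0],[255,[0.6,0.45,0],0],[255,[0.6,0.45,0],0],[255,[0.55,0.4,0],0],[255,[0.4,0.28,0],0],[255,[0.23,0.16,0],0],[255,[0,0,0],0],[255,[0,0,0],0]])

```text
time_s: 22.22
tcp_pos: [0.6157, 0.2375, 0.1434]
eef_rot: [-180.0, 0.0, 102.0]
contact_force: [0.0, -0.4, -1.3]
gripper_width: 0.0568
```

```bash
python3 d.py .6155 .238 .071 102;python3 - <<'E'
from h import *
c=viewer.capture("top");crop(c,200,120,110,100,6,"n_t.png")
c=viewer.capture("side");crop(c,250,110,110,130,5,"n_s.png")
E
```

```text
tcp [0.6157 0.2375 0.1434] rot [-1.7996e+02  1.0000e-02  1.0199e+02] w 0.0568 F [ 0.  -0.4 -1.3] t 22.225
cur units [ 0.01  -0.003  1.448] turn -0.001
after turn units [ 0.01  -0.003  1.448] turn -0.001
```

View pics/n_t.png

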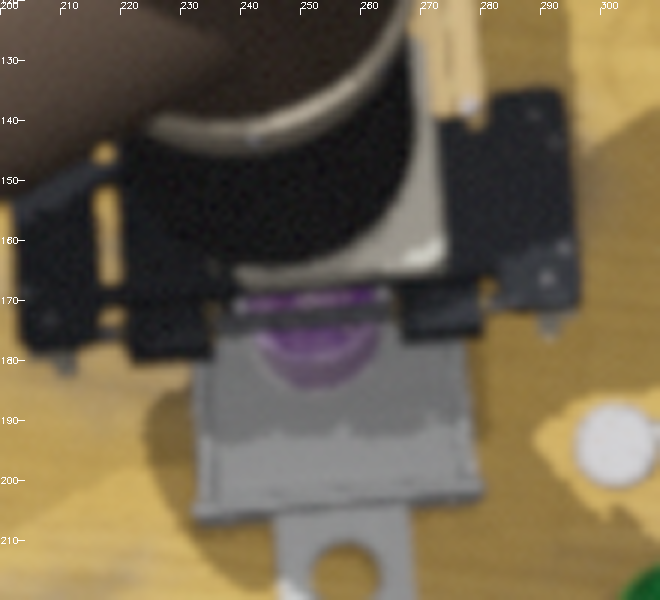

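View pics/n_s.png

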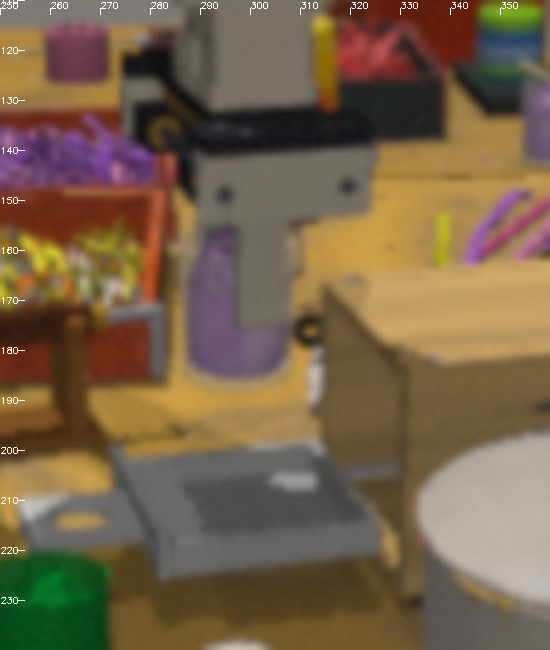

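Run:
```python
from h import *
import pickle
t,s=pickle.load(open("c0.pkl","rb"))
P=atz(t,(257.3,214.9),.04);a=np.radians(12.3)
print(P, P[:2]+.0835*np.array([np.cos(a),np.sin(a)]))
```

```text
[0.53506801 0.22025166 0.04      ] [0.61665132 0.2380397 ]
```

Emit:
apply_moves(plan=[[255,[0,0,0.2],0],[255,[0,0,0.35],0],[255,[0,0,0.35],0],[255,[0,0,0.3],0],[255,[0,0,0.15],0],[255,[0,0,0.05],0],[255,[0,0,0],0],[255,[0,0,0],0]])

```text
time_s: 23.32
tcp_pos: [0.6166, 0.2383, 0.0742]
eef_rot: [179.9, -0.0, 102.0]
contact_force: [0.5, -0.3, -2.3]
gripper_width: 0.0567
```

```bash
python3 d.py .6155 .238 .069 102;python3 - <<'E'
from h import *
c=viewer.capture("side");crop(c,250,110,110,130,5,"o_s.png")
E
```

```text
tcp [0.6166 0.2383 0.0742] rot [ 1.7994e+02 -2.0000e-02  1.0201e+02] w 0.0567 F [ 0.5 -0.3 -2.3] t 23.325
cur units [-0.002 -0.023  0.105] turn 0.002
after turn units [-0.002 -0.023  0.105] turn 0.002
```

View pics/o_s.png

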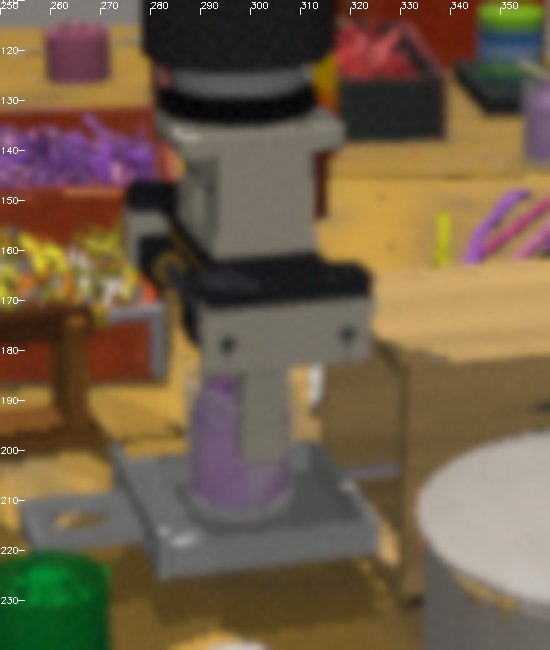

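Slowly down the last few millimetres.

Emit:
apply_moves(plan=[[255,[0,0,0.05],0],[255,[0,0,0],0],[255,[0,0,0.04],0],[255,[0,0,0],0],[255,[0,0,0],0]])

```text
time_s: 24.0
tcp_pos: [0.6163, 0.2382, 0.0691]
eef_rot: [180.0, -0.0, 102.0]
contact_force: [-0.0, 0.7, -0.6]
gripper_width: 0.0571
```

```bash
python3 d.py .6155 .238 .069 102
```

```text
tcp [0.6163 0.2382 0.0691] rot [179.99  -0.   102.02] w 0.0571 F [-0.   0.7 -0.6] t 24.0
cur units [ 0.    -0.016  0.002] turn 0.003
after turn units [ 0.    -0.016  0.002] turn 0.003
```

Emit:
apply_moves(plan=[[255,[0,0,0.02],0],[255,[0,0,0],0],[85,[0,0,0],0],[75,[0,0,0],0],[60,[0,0,0],0],[40,[0,0,0],0],[30,[0,0,0],0],[30,[0,0,0],0],[30,[0,0,0],0]])

```text
time_s: 25.12
tcp_pos: [0.6162, 0.2381, 0.0681]
eef_rot: [180.0, -0.0, 102.0]
contact_force: [-0.1, -0.7, -0.3]
gripper_width: 0.0772
```

```bash
python3 d.py .6155 .238 .069 102;python3 - <<'E'
from h import *
c=viewer.capture("side");crop(c,250,110,110,130,5,"p_s.png")
c=viewer.capture("top");crop(c,200,120,110,100,6,"p_t.png")
E
```

```text
tcp [0.6162 0.2381 0.0681] rot [180.    -0.   102.01] w 0.0772 F [-0.1 -0.7 -0.3] t 25.125
cur units [ 0.001 -0.015 -0.019] turn 0.002
after turn units [ 0.001 -0.015 -0.019] turn 0.002
```

View pics/p_s.png

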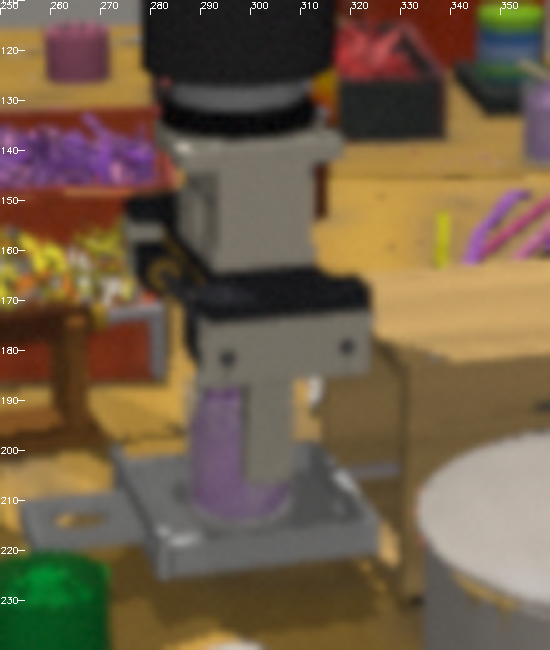

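View pics/p_t.png

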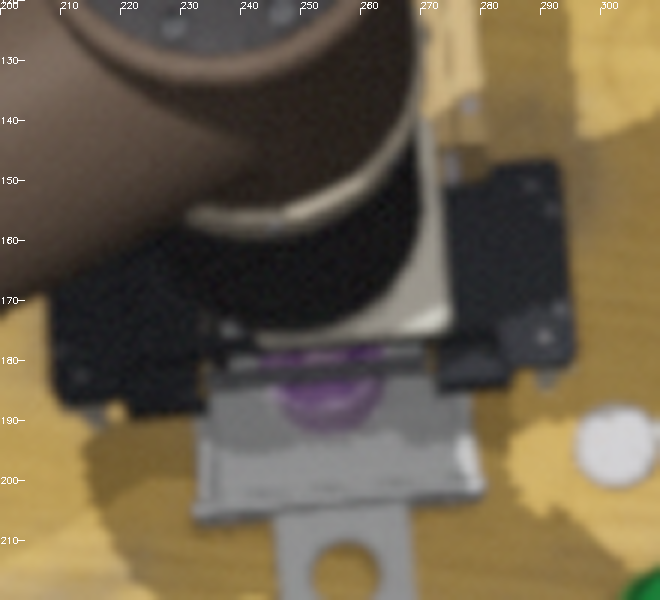

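The glass stands free on the tray floor. Retreating straight up, then moving to a point in front of the lip with the fingers shut.

Emit:
apply_moves(plan=[[30,[0,0,-0.2],0],[30,[0,0,-0.5],0],[30,[0,0,-0.7],0],[30,[0,0,-0.6],0],[30,[0,-0.4,-0.2],0],[120,[0,-0.7,0],0],[255,[0,-0.7,0],0],[255,[0,-0.7,0],0],[255,[0,-0.4,0],0],[255,[0,-0.15,0],0],[255,[0,0,0],0],[255,[0,0,0],0]], squeeze=30)

```text
time_s: 26.72
tcp_pos: [0.4678, 0.2067, 0.1782]
eef_rot: [180.0, -0.0, 102.0]
contact_force: [0.6, -0.3, -0.1]
gripper_width: 0.0129
```

```bash
python3 d.py .466 .2055 .028 102.3;python3 - <<'E'
from h import *
c=viewer.capture("side");crop(c,220,100,140,130,5,"q_s.png")
c=viewer.capture("top");crop(c,190,110,130,120,5,"q_t.png")
E
```

```text
tcp [0.4678 0.2067 0.1782] rot [179.98  -0.   102.01] w 0.0129 F [ 0.6 -0.3 -0.1] t 26.725
cur units [-0.016 -0.041  3.004] turn -0.049
after turn units [-0.015 -0.041  3.004] turn -0.049
```

View pics/q_s.png

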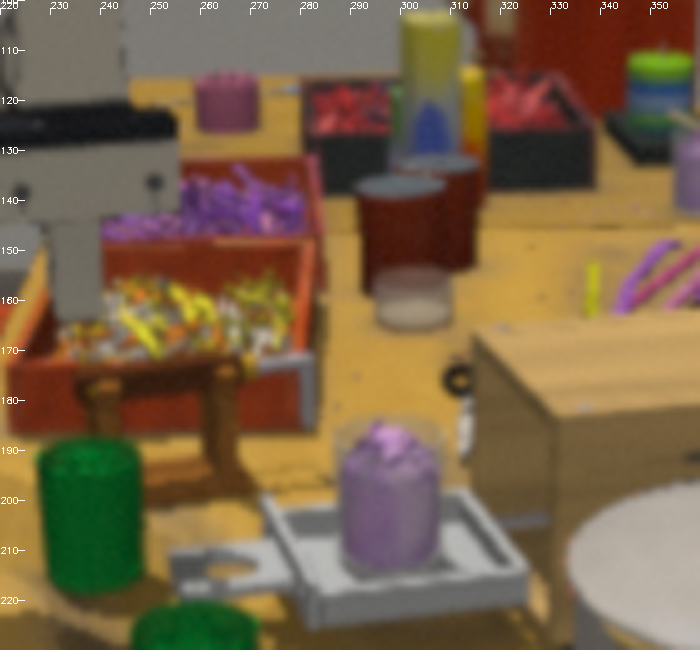

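View pics/q_t.png

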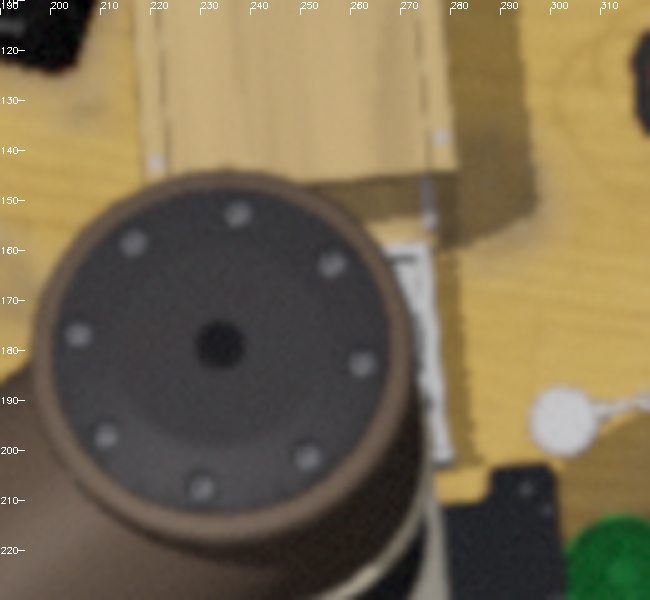

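Emit:
apply_moves(plan=[[255,[-0.01,-0.04,0.4],-0.05],[255,[0,0,0.6],0],[255,[0,0,0.6],0],[255,[0,0,0.6],0],[255,[0,0,0.5],0],[255,[0,0,0.25],0],[255,[0,0,0],0],[255,[0,0,0],0]])

```text
time_s: 27.82
tcp_pos: [0.4658, 0.2059, 0.0313]
eef_rot: [179.9, -0.0, 102.3]
contact_force: [-0.6, -0.1, 0.7]
gripper_width: 0.0005
```

```bash
python3 d.py .466 .2055 .028 102.3;python3 - <<'E'
from h import *
c=viewer.capture("side");crop(c,200,120,140,120,5,"r_s.png")
E
```

```text
tcp [0.4658 0.2059 0.0313] rot [ 1.7994e+02 -3.0000e-02  1.0232e+02] w 0.0005 F [-0.6 -0.1  0.7] t 27.825
cur units [-0.008  0.001  0.066] turn 0.003
after turn units [-0.008  0.001  0.066] turn 0.003
```

View pics/r_s.png

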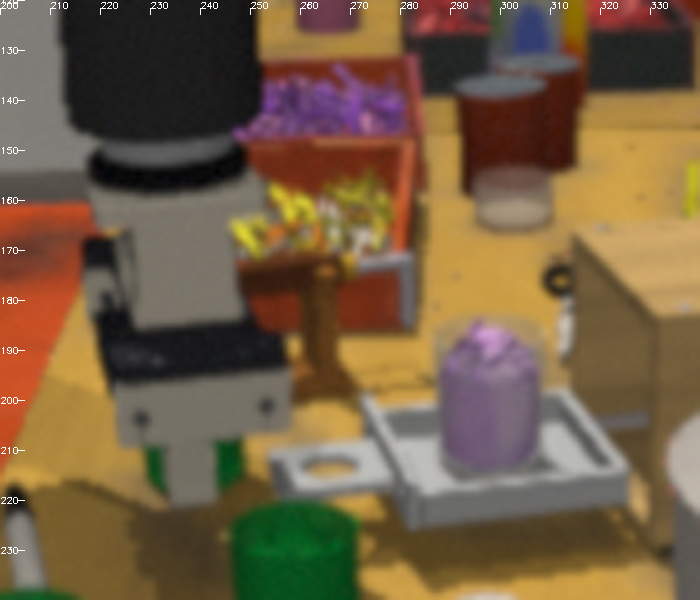

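Emit:
apply_moves(plan=[[255,[0,0.1,0.06],0],[255,[0,0.2,0],0],[255,[0,0.12,0],0],[255,[0,0.1,0],0],[255,[0,0.1,0],0],[255,[0,0.13,0],0],[255,[0,0.18,0],0],[255,[0,0.2,0],0],[255,[0,0.2,0],0],[255,[0,0.2,0],0],[255,[0,0.2,0],0],[255,[0,0.2,0],0]])

```text
time_s: 29.38
tcp_pos: [0.5601, 0.2261, 0.0275]
eef_rot: [-180.0, 0.0, 102.3]
contact_force: [-1.0, -0.3, 0.8]
gripper_width: 0.0007
```

Emit:
apply_moves(plan=[[255,[0,0.2,0],0],[255,[0,0.2,0],0],[255,[0,0.17,0],0],[255,[0,0.14,0],0],[255,[0,0.1,0],0],[255,[0,0,0],0],[255,[0,0,0],0]])

```text
time_s: 30.25
tcp_pos: [0.5995, 0.235, 0.0279]
eef_rot: [179.9, -0.0, 102.3]
contact_force: [0.1, -0.9, 0.6]
gripper_width: 0.0003
```

```bash
python3 d.py .613 .2370 .028 102.3;python3 - <<'E'
from h import *
c=viewer.capture("side");crop(c,250,110,130,120,6,"s_s.png")
c=viewer.capture("top");crop(c,190,90,120,110,6,"s_t.png")
E
```

```text
tcp [0.5995 0.235  0.0279] rot [ 1.7993e+02 -3.0000e-02  1.0232e+02] w 0.0003 F [ 0.1 -0.9  0.6] t 30.25
cur units [-0.019  0.273 -0.002] turn 0.003
after turn units [-0.019  0.273 -0.002] turn 0.003
```

View pics/s_s.png

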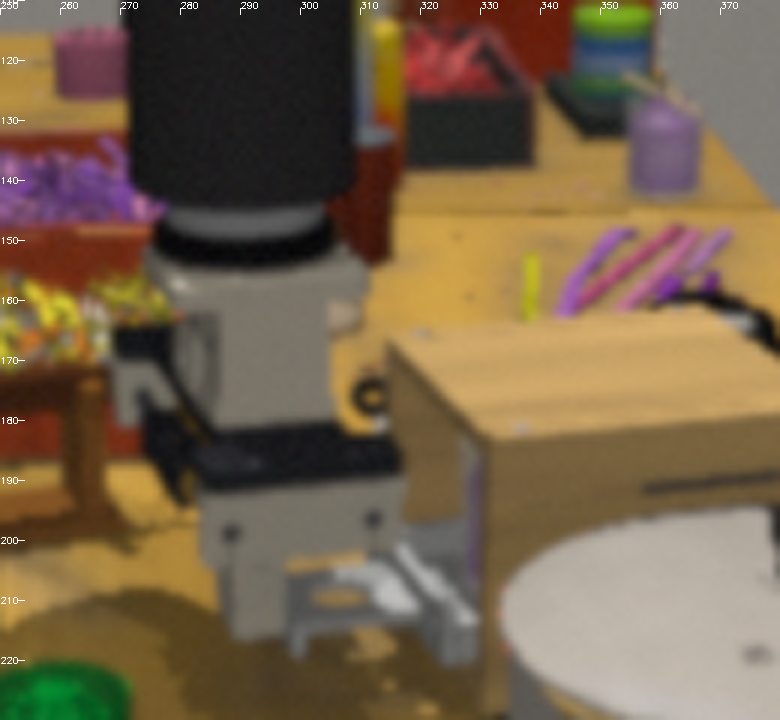

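View pics/s_t.png

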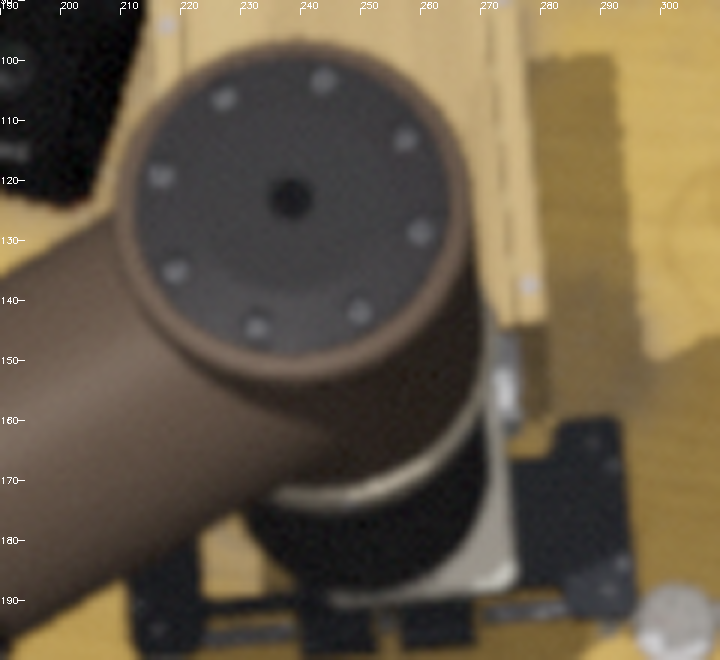

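Emit:
apply_moves(plan=[[255,[-0.01,0.06,0],0],[255,[0,0.06,0],0],[255,[0,0,0],0],[255,[0,0,0],0]])

```text
time_s: 30.85
tcp_pos: [0.6053, 0.2355, 0.0275]
eef_rot: [180.0, -0.0, 102.3]
contact_force: [-0.3, -0.1, 0.5]
gripper_width: 0.0003
```

Emit:
apply_moves(plan=[[255,[0,0.05,0],0],[255,[0,0,0],0],[255,[0,0,0],0]])

```text
time_s: 31.22
tcp_pos: [0.6076, 0.2359, 0.0275]
eef_rot: [180.0, 0.0, 102.3]
contact_force: [-0.7, 0.0, 0.0]
gripper_width: 0.0002
```

Emit:
apply_moves(plan=[[255,[0,0.04,0],0],[255,[0,0,0],0],[255,[0,0,0],0]])

```text
time_s: 31.6
tcp_pos: [0.6095, 0.2364, 0.0276]
eef_rot: [180.0, 0.0, 102.3]
contact_force: [0.1, -1.1, 0.7]
gripper_width: 0.0006
```

Run:
```python
from h import *
c=viewer.capture("side");crop(c,280,170,70,65,10,"u_s.png")
import pickle
t,s=pickle.load(open("c0.pkl","rb"));crop(s,280,170,70,65,10,"u0_s.png")
```

```text
(no output)
```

View pics/u_s.png

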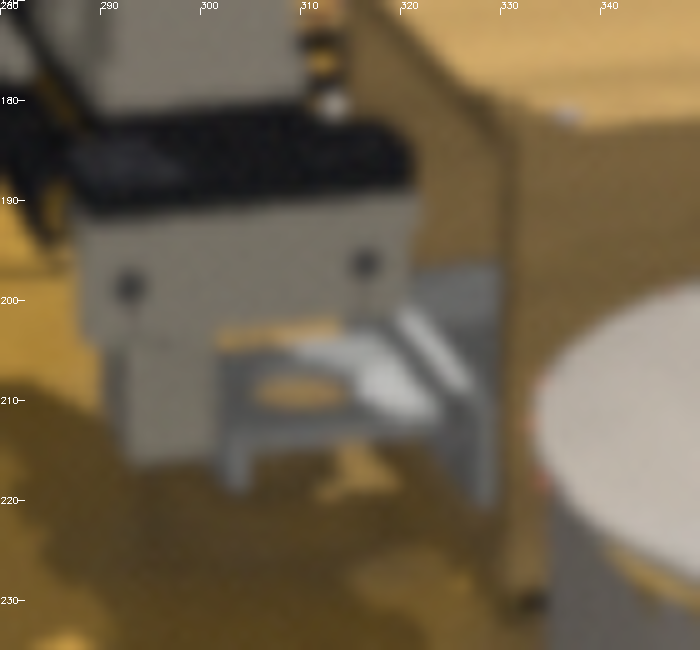

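View pics/u0_s.png

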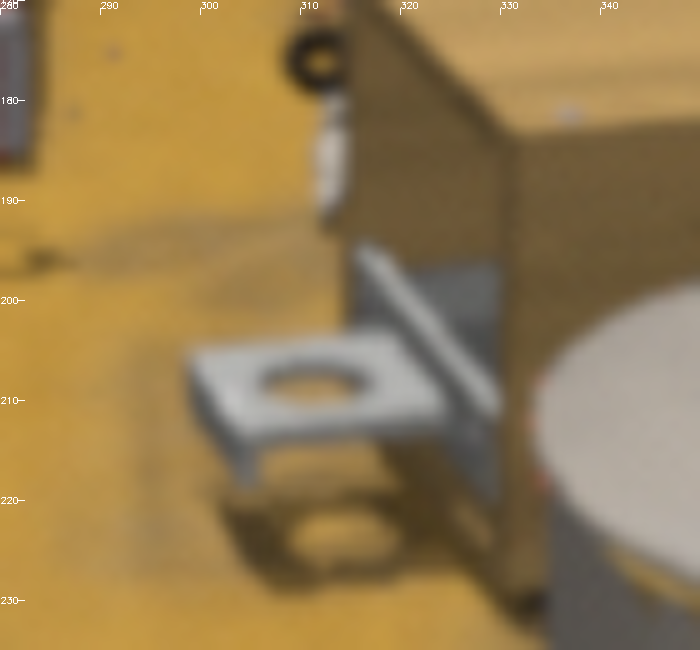

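Emit:
apply_moves(plan=[[255,[0,0.04,0],0],[255,[0,0,0],0],[255,[0,0,0],0]])

```text
time_s: 32.02
tcp_pos: [0.6115, 0.2369, 0.0276]
eef_rot: [180.0, -0.0, 102.3]
contact_force: [-1.0, -0.6, 0.3]
gripper_width: 0.0004
```

Emit:
apply_moves(plan=[[255,[0,0.04,0],0],[255,[0,0,0],0],[255,[0,0,0],0]])

```text
time_s: 32.4
tcp_pos: [0.6131, 0.2372, 0.0275]
eef_rot: [-180.0, 0.0, 102.3]
contact_force: [-3.4, -1.8, 0.9]
gripper_width: 0.0002
```

Emit:
apply_moves(plan=[[255,[0,0.04,0],0],[255,[0,0,0],0],[255,[0,0,0],0]])

```text
time_s: 32.78
tcp_pos: [0.6131, 0.2371, 0.0274]
eef_rot: [-179.8, 0.0, 102.3]
contact_force: [-10.7, -0.3, 7.2]
gripper_width: 0.0005
```

The force rises and the TCP has stopped, so the tray is at its home stop. Backing off.

Emit:
apply_moves(plan=[[255,[0,-0.04,0],0],[255,[0,-0.1,0],0],[255,[0,-0.3,0],0],[255,[0,-0.5,0],0],[255,[0,-0.6,-0.1],0],[255,[0,-0.5,-0.5],0],[255,[0,-0.3,-0.8],0],[255,[-0.3,0,-1],0],[255,[-0.9,0,-0.6],0],[255,[-1,0,0],0],[255,[-1,0,0],0],[255,[-1,0,0],0]])

```text
time_s: 34.28
tcp_pos: [0.5454, 0.0062, 0.178]
eef_rot: [179.9, -0.0, 102.3]
contact_force: [0.6, -0.6, -0.3]
gripper_width: 0.0004
```

Emit:
apply_moves(plan=[[255,[-1,0,0],0],[255,[-1,0,0],0],[255,[-1,0,0],0],[255,[-0.8,0,0],0],[255,[-0.5,0,0],0],[255,[0,0,0],0],[255,[0,0,0],0]])

```text
time_s: 35.15
tcp_pos: [0.5911, -0.2021, 0.1775]
eef_rot: [180.0, -0.0, 102.3]
contact_force: [0.5, 0.3, -0.4]
gripper_width: 0.0003
```

Run:
```python
from h import *
c=viewer.capture("side");crop(c,280,170,70,65,10,"v_s.png"); cv2.imwrite("pics/v_full.png",c["frame"])
c=viewer.capture("top");cv2.imwrite("pics/vt_full.png",c["frame"])
```

```text
(no output)
```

View pics/v_s.png

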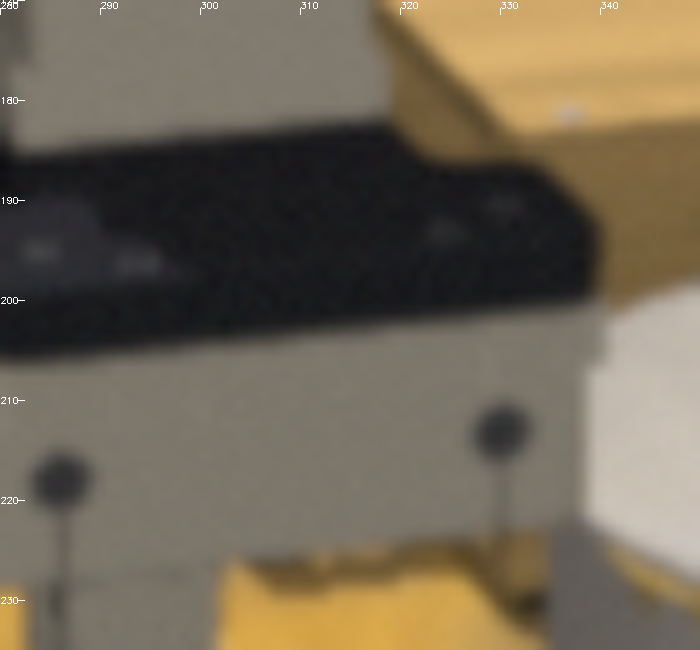

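View pics/v_full.png

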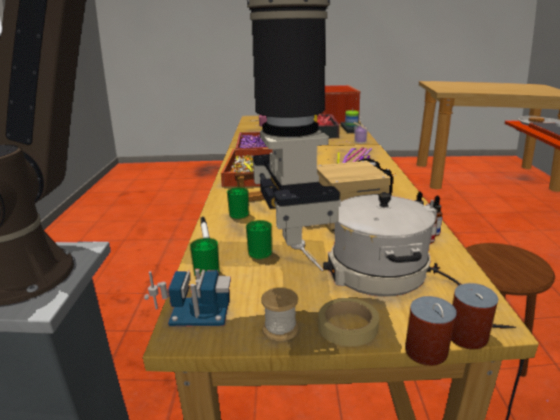

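View pics/vt_full.png

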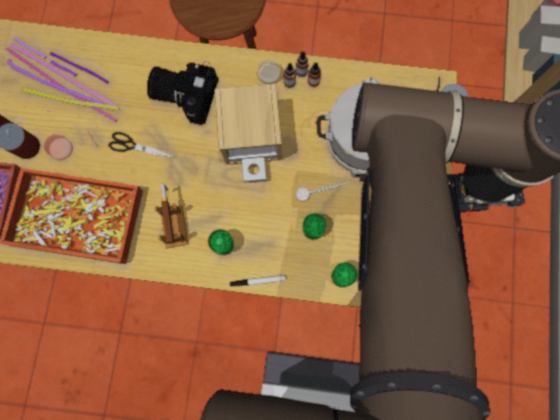

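Emit:
apply_moves(plan=[[255,[0,-0.5,-0.3],0],[255,[0,-0.9,-0.2],0],[255,[0,-0.9,0],0],[255,[0,-0.5,0],0],[255,[0,0,0],0],[255,[0,0,0],0]])

```text
time_s: 36.0
tcp_pos: [0.4555, -0.2319, 0.203]
eef_rot: [179.9, 0.0, 102.4]
contact_force: [1.1, -0.3, 0.3]
gripper_width: 0.0005
```

Run:
```python
from h import *
import pickle
t0,s0=pickle.load(open("c0.pkl","rb"))
s=viewer.capture("side");t=viewer.capture("top")
crop(s,225,155,110,75,7,"w_s.png")
crop(t,150,130,130,115,6,"w_t.png")
for n,a,b in(("rest",(140,180),(60,70)),("tab",(235,140),(40,45))):
    A=t0["frame"][a[1]:a[1]+b[1],a[0]:a[0]+b[0]].astype(np.float32).mean(2);B=t["frame"][a[1]:a[1]+b[1],a[0]:a[0]+b[0]].astype(np.float32).mean(2)
    print(n,cv2.phaseCorrelate(A,B))
```

```text
rest ((0.27016001482574126, -0.1338167128006802), 0.9178306217546817)
tab ((-0.004287390827979465, 0.4419639047822663), 0.9551409806145562)
```

View pics/w_s.png

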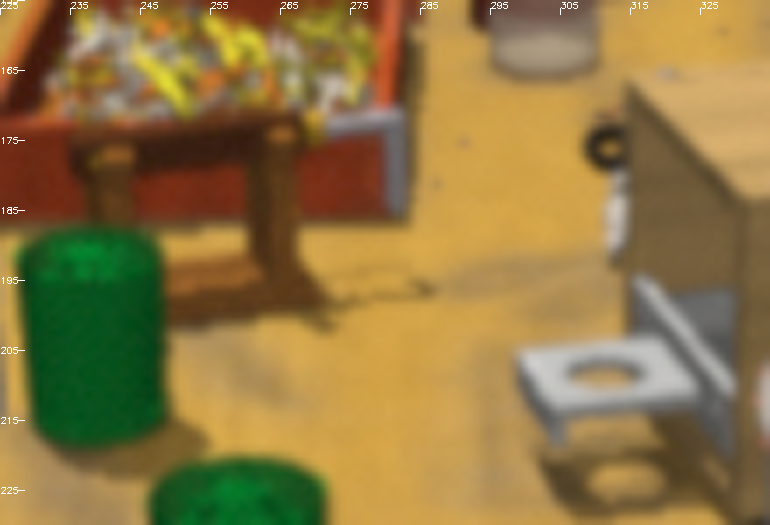

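View pics/w_t.png

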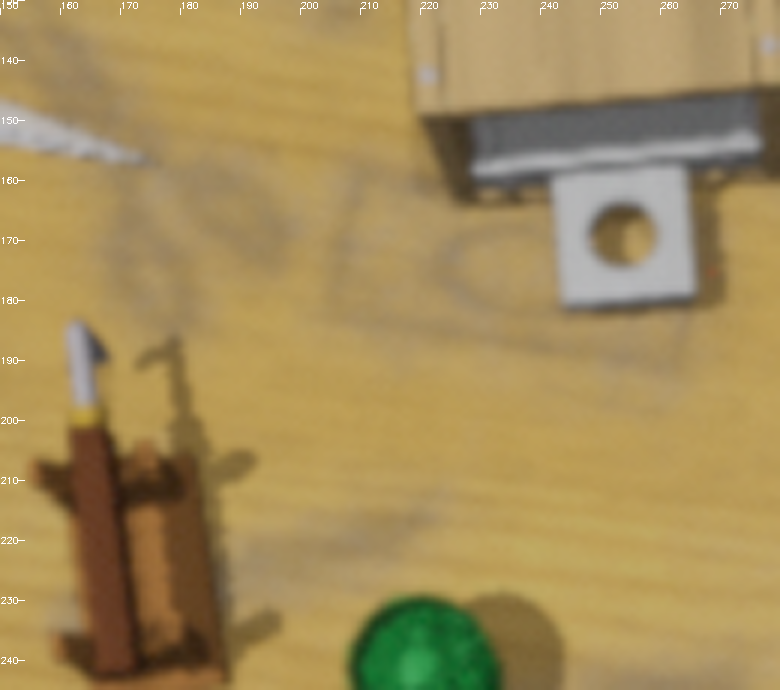

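Run:
```python
from h import *
import pickle
s=viewer.capture("side");crop(s,305,165,40,60,10,"x_s.png")
s2=viewer.capture("top");t0,_=pickle.load(open("c0.pkl","rb"))
print([cv2.phaseCorrelate(t0["frame"][y:y+h,x:x+w].astype(np.float32).mean(2),s2["frame"][y:y+h,x:x+w].astype(np.float32).mean(2)) for x,y,w,h in((235,158,38,28),(210,80,75,64))])
```

```text
[((-0.03868922967085453, -0.07315728356107876), 1.0202892410755158), ((0.48991910146597206, 0.0992586269738851), 0.9927002908786138)]
```

View pics/x_s.png

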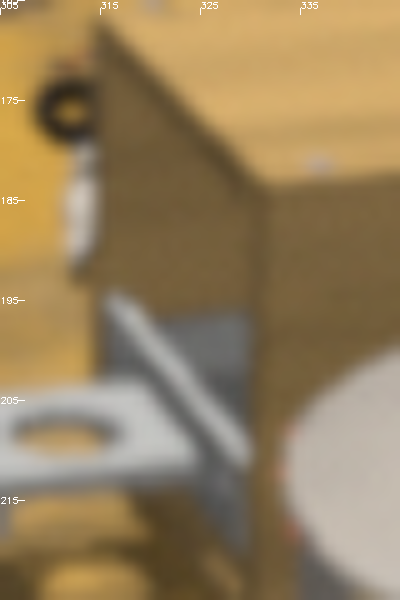

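```bash
python3 -c "
from plant import close_job,get_state
print(close_job()); print(get_state()['time_s'])"
```

```text
the job is handed in; nothing more can be done
None
the job is handed in; nothing more can be done
```

The glass of wax chips is in the warming cabinet with the tray pushed home, and the hook is back in its rest. I handed the job in at about 36 s of the 67 s allowed; it gave no verdict.

**What I did:**
- Took the hook from its rest, dropped the bill into the finger hole and drew the tray out to about 118 mm with the hook only.
- Laid the hook back in the notches, stood the purple-chip glass in the middle of the tray and let go.
- Pushed the lip with shut fingers until the stop was felt: about 11 N, with the TCP no longer advancing.

**What the last checks showed:**
- **Hook:** it lies level in its rest, within about 0.3 px of its starting picture.
- **Tray:** I estimate it is home to within about 1–2.5 mm. The TCP position at the stop agrees with the expected home position of the lip. A first image comparison put the tab about 1 mm further out than at the start, and a second showed no difference. That method also shifted the fixed cabinet by 0.5 px, so the disagreement is within its noise.
- **Glass:** it stood upright and centred after release. During the push I could see only its edge inside the cabinet, and it is hidden now, so its final pose was not checked directly.
- **Bystanders:** nothing looked disturbed in the last pictures. I did not measure them, and the arm covered the spool and tape in the last full top view.

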